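# Inspect and pack stage-drive covers

### The job

Lay the white separator sheet on the first layer of covers in the packing tray. Then turn every loose cover on the bench underside up and look inside: pack those with both screw bosses as the next layer on the sheet, lengthwise in line with the tray and underside up, and put those lacking a boss, also underside up, in the grey reject tray; leave the first layer in its place, and do not knock over or shove aside the lenses and other things standing on the bench.

Things in the scene. Friction and masses are not known exactly. Their poses are not given: they have to be found in the camera images.
- cover_a: cast cover: a hollow rectangular cap 80 mm long (x), 60 wide (y), 32 high, grey outside, bare metal inside, walls 3 mm, roof 4 mm, 0.12 to 0.2 kg. Origin: centre of the open rim's plane. z points from the open side to the closed outer face: up at the start (open side down, inside hidden), down once it is underside up (origin then 32 mm above its support). Stands steadily on any side. None if absent
- cover_b: another cover, same shape and frame as cover_a. Inside, a sound cover has two round screw bosses 18 mm across, 24 mm tall from the roof's inner face (ends 4 mm below the rim), on the centre line at x = +-21 mm. A faulty one lacks one of them. Outside all look the same: only looking or feeling inside tells. Any of the five may be absent (None)
- cover_c: another cover, outside and frame the same as cover_a; inside, two bosses if sound and one if faulty, see cover_b. None if absent
- cover_d: another cover, outside and frame the same as cover_a; inside, two bosses if sound and one if faulty, see cover_b. None if absent
- cover_e: another cover, outside and frame the same as cover_a; inside, two bosses if sound and one if faulty, see cover_b. None if absent
- sheet: the separator: a stiff white corrugated-plastic sheet 256 x 62 x 8 mm (x, y, z), 0.06 kg, lying loose on the bench; origin: centre of its underside, z up, x along its length
- pack_tray: packing tray, fixed: black base 286 x 96 x 8 mm (x along its length, origin centre of its underside, on the bench); steel angles 3 mm thick with 16 mm legs at the corners (top 85 mm above the bench); on each long side two upright side plates 32 mm wide (x) and 4 mm thick, centred at x = +-44, y = +-38 mm (top at 72 mm). Clear room inside: 266 mm (x) by 71 mm (y)
- place_1 (a point): place 1 of 3 for the next layer: point fixed in the packing tray at x = -88 mm on its centre line, 48 mm above the bench, where the top of the laid sheet comes (its underside on the first layer's rims at 40 mm); a cover lies here with its outer face's centre on this point, its length along the tray (its origin then 80 mm above the bench)
- place_2 (a point): place 2 of 3 for the next layer: point fixed in the packing tray at x = 0 mm on its centre line, 48 mm above the bench, where the top of the laid sheet comes (its underside on the first layer's rims at 40 mm); a cover lies here with its outer face's centre on this point, its length along the tray (its origin then 80 mm above the bench)
- place_3 (a point): place 3 of 3 for the next layer: point fixed in the packing tray at x = +88 mm on its centre line, 48 mm above the bench, where the top of the laid sheet comes (its underside on the first layer's rims at 40 mm); a cover lies here with its outer face's centre on this point, its length along the tray (its origin then 80 mm above the bench)
- reject_tray: reject tray, fixed: a low open grey plastic tray 215 x 150 x 24 mm (x, y, z), walls and floor 4 mm thick, empty, room for two covers side by side, each with its width along the tray's width. Origin: centre of its underside, on the bench; x along its length
- packed_1: a cover of the tray's first layer, already inspected, lying underside up on the tray's base; same shape and frame as cover_a, z down
- packed_2: a cover of the tray's first layer, already inspected, lying underside up on the tray's base; same shape and frame as cover_a, z down
- packed_3: a cover of the tray's first layer, already inspected, lying underside up on the tray's base; same shape and frame as cover_a, z down
- objective_1: bystander, not part of the job: an objective lens, steel, 33 mm across, 60 mm tall; origin at the centre of its underside
- objective_2: bystander, not part of the job: a larger objective lens, 38 mm across, 60 mm tall; origin at the centre of its underside
- eyepiece: bystander, not part of the job: an eyepiece, black, 38 mm across, 60 mm tall; origin at the centre of its underside
- lens_cleaner: bystander, not part of the job: a bottle of lens cleaner 44 mm across, 110 mm tall; origin at the centre of its underside
- filter_ring: bystander, not part of the job: a black filter ring 60 mm across, 9 mm high; origin at the centre of its underside
- screwdriver: bystander, not part of the job: a screwdriver lying down; origin at the centre of its underside
There are look-alikes about, which are no part of the job. What is shaped like the cover_e but red or turquoise is not meant.

How it is judged:
By the outcome, as a careful person would: the job done as asked, in the order asked, and still so for the second after the job is handed in, with the robot touching nothing.
Of cover_a, cover_b, cover_c, cover_d, cover_e only 2 to 3 are there at a start; the rules pass over those that are not, and their reading is None.
At some moment in a run one of cover_a, cover_b, cover_c, cover_d, cover_e, sheet may be knocked a few centimetres aside while the robot is not near it.
It also fails if it takes over 210 s, if anything falls off the work surface, if the arm or the gripper's body presses on something with over 40 N, if the wrist force passes 120 N, or if a joint passes its speed limit or range.

### The arm

A 7-joint arm with a two-finger parallel gripper is mounted at the origin on the work surface. World frame = base frame: x ahead of the robot, y to its left, z up, the work surface at z = 0. Lengths are in m, angles in rad, forces in N, time in s.
With the tool pointing down it reaches from about 0.425 to 0.875 m from the base axis. Payload 4.7 kg.
Tool frame: the origin (TCP) lies between the finger pads; the fingertips stand manip.finger_overhang ahead of it and the grasp point (between the pads) lies 8 mm behind it (manip.finger_overhang is the distance from the TCP to the fingertips, in m); z points along the fingers, x is the direction in which the jaws open and shut, and the axes are right-handed (so a half turn about z gives the same grasp; the last joint's range is limited). The gripper opens to 85 mm and grips with 20 to 120 N. Pads are 22 mm wide; open, the fingers measure 114 mm over their backs; the gripper's body (76 mm by 85 mm) begins 54 mm behind the grasp point. The pads swing forward as they close: fully open they stand 13 mm farther back than shut.
Start: joints at [-1.222, 0.321, -0.07, 1.45, 0.023, 1.371, -0.057], TCP at [0.214, 0.614, 0.242] pointing down, gripper open.
Joint ranges: [-2.86, 2.86], [-0.3, 2.09], [-1.38, 1.24], [0.06, 2.45], [-1.56, 4.7], [0.09, 2.05], [-2.69, 2.69]. Speed limits (rad/s): [2.57, 2.57, 3.14, 3.14, 3.14, 3.14, 3.14].

### API

Orientations are given as a unit quaternion [x, y, z, w].
In Python, from bench import manip gives the robot as it stands. The module is installed in compiled form; this text tells all that it offers.
- The arm moves only by the tool move_arm, never from a script. Its argument "series" is a list of rows, each a list of 5 numbers: the opening, from 0 (shut) to 1 (fully open), then the shift along the world's x, y, z in m, then the turn about the world's z in rad. In form: [[hand, x, y, z, spin], ...]. A call has 1 to 10 rows; each row shifts and turns the commanded pose from where the row before left it; what a row does not reach is not made up. A row lasts 1/8 s, in which the tool goes at most 62.5 mm and 10.7 degrees, less where a joint would pass 70% of its speed; a pose out of reach is approached as far as the arm can. A call is refused whole if a number of a shift passes 0.0625 or a number of a turn 0.188, either way. A call with a gripper value outside its range is refused whole. The fingers move at their own pace and stop on an object; "grip_force" is the grip in N (left out, the last holds). Time passes only in rows, so rows that do not move let the fingers close. It gives the time, the measured TCP pose, the force and the opening at its end, in the units of the state.
- manip.state(): the state, without advancing time (a new reading comes with each control period).
- manip.read_camera(name): name is "scene" or "top" or "wrist"; returns a dict with "frame" (400x640x3 uint8, red, green, blue), "intrinsics" (3x3 intrinsics, pixels), "position" and "orientation" of the camera in the world. Camera axes: x right, y down, z forward; pixel columns grow to the right and rows downward; lengths in m; the calibration is good to about 2 mm. A picture is of the moment at which its call begins. There is no depth.
- manip.finish_job(): hands the job in, once; it reports no verdict.
The state is a dict: "time_s": time; "joints": joint angles; "qvel": joint speeds; "joint_efforts": joint torques, N m; "tcp_pos": TCP position; "eef_rot": TCP orientation; "wrist_force": force on the tool from outside, world axes, zero at the start; "moment": the same for the moment, N m; "finger_gap": finger opening in m.
Only numpy, scipy, OpenCV 4.12 (cv2) and the standard library are available. Lean on these libraries where they do the work, as an engineer would, in place of code of your own. Each camera call takes 0.05 s, during which the arm holds its last target. There are 200 camera calls.

## Working session

There is one attempt and no reset: what is moved stays moved. The work goes in short steps, Python scripts to look and compute and a tool call to move; the robot and the scene stay as the last step left them, time stands still between calls to the robot, and variables do not carry over. Pictures are saved under pics/ and viewed, about 12 in all and at most 16, crops included, and the job is handed in when it is done.

Besides the shell and the picture viewer there is one more tool, called after "Request:" as name([rows], argument=value, ...), one row to a line, values as JSON. move_arm: Moves the arm, as the interface text tells. Its arguments: {"type":"object","properties":{"series":{"type":"array"},"grip_force":{"type":"number"}},"required":["series"]}

```bash
mkdir -p pics; cat > h.py <<'E'
import numpy as np, cv2
from scipy.spatial.transform import Rotation as R
from bench import manip
def cam(n,save=None):
    c=manip.read_camera(n)
    if save: cv2.imwrite('pics/'+save,c['frame'][:,:,::-1])
    np.savez('last_%s.npz'%n,**{k:np.array(c[k]) for k in c}); return c
def load(n): return dict(np.load('last_%s.npz'%n))
def rt(c):
    o=np.array(c['orientation']); 
    return (R.from_quat(o).as_matrix() if o.shape==(4,) else o), np.array(c['position'])
def ray(c,uv,z):
    r,p=rt(c); uv=np.atleast_2d(np.array(uv,float)); K=np.array(c['intrinsics'])
    d=(r@np.linalg.inv(K)@np.c_[uv,np.ones(len(uv))].T).T
    return p+d*((z-p[2])/d[:,2])[:,None]
def proj(c,P):
    r,p=rt(c); q=(np.atleast_2d(P)-p)@r; q=q@np.array(c['intrinsics']).T; return q[:,:2]/q[:,2:]
def yaw():
    m=R.from_quat(manip.state()['eef_rot']).as_matrix(); return np.arctan2(m[1,0],m[0,0])
E
python3 - <<'E'
from h import *
for n in ('scene','top','wrist'):
    c=cam(n,n+'0.png'); print(n,c['position'],c['orientation'],c['intrinsics'])
s=manip.state(); print(s, manip.finger_overhang,yaw())
E
```

```text
scene [1.08934231 0.66961319 0.6807425 ] [ 0.32442885  0.8276201  -0.43125057 -0.15431736] [[431.48325585   0.         317.04923876]
 [  0.         431.48325585 203.22586838]
 [  0.           0.           1.        ]]
top [0.28377746 0.01734433 1.3173111 ] [ 0.71134751 -0.69674269  0.07460497 -0.05448342] [[486.52594734   0.         312.33258005]
 [  0.         486.52594734 198.62308118]
 [  0.           0.           1.        ]]
wrist [0.13702924 0.64207276 0.37324005] [0.80456623 0.57156155 0.09233386 0.13215533] [[320.36366589   0.         318.91514835]
 [  0.         320.36366589 195.57276564]
 [  0.           0.           1.        ]]
{'time_s': 0.15, 'joints': array([-1.22192303,  0.32167068, -0.0701141 ,  1.45139901,  0.02261868,
        1.37082389, -0.05688211]), 'qvel': array([-3.76203708e-04, -2.64639914e-03,  1.00353081e-03, -3.17259967e-03,
       -8.23341332e-04, -9.22917663e-05, -4.01064490e-04]), 'joint_efforts': array([ 7.92845026e-05, -4.94094086e+01, -3.82765559e-01, -3.14683557e+01,
        1.30082545e-02,  8.19673209e-03, -1.45467408e-05]), 'tcp_pos': array([0.21346079, 0.61352575, 0.2414612 ]), 'eef_rot': array([ 8.15010576e-01,  5.79445586e-01, -5.87572236e-04,  4.77070976e-04]), 'wrist_force': array([ 0.95042081, -0.8923019 ,  1.31771125]), 'moment': array([ 0.01374642,  0.01058386, -0.00726928]), 'finger_gap': 0.08533188844815659} 0.011 1.23609688038768
```

View pics/top0.png

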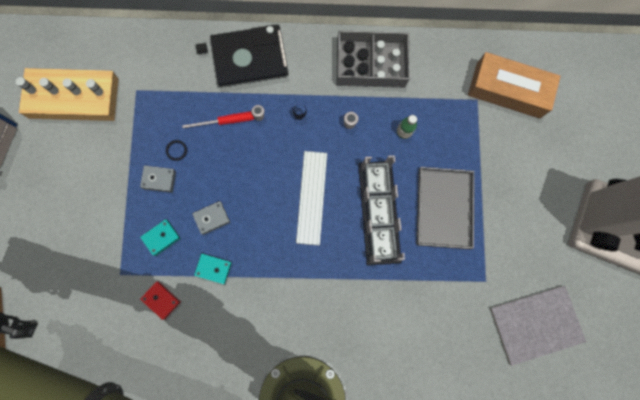

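View pics/scene0.png

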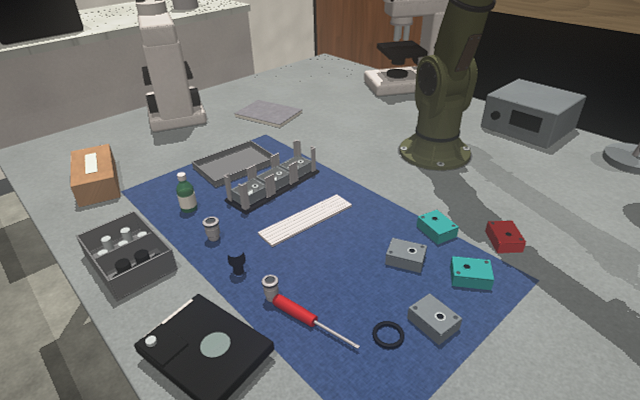

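The top view shows two grey covers near (158,178) and (211,217), the sheet at (312,198), the packing tray at (381,210) and the reject tray at (446,207). The turquoise and red ones are decoys. The scene view agrees, with no third grey cover. Next I measure.

```bash
python3 - <<'E'
from h import *
c=load('top'); f=c['frame']; hsv=cv2.cvtColor(f,cv2.COLOR_RGB2HSV)
def blob(mask,box,z,nm):
    m=np.zeros_like(mask); x0,y0,x1,y1=box; m[y0:y1,x0:x1]=mask[y0:y1,x0:x1]
    m=cv2.morphologyEx(m,cv2.MORPH_CLOSE,np.ones((3,3)))
    cs,_=cv2.findContours(m,cv2.RETR_EXTERNAL,cv2.CHAIN_APPROX_NONE); k=max(cs,key=cv2.contourArea)
    P=ray(c,k[:,0,:],z)[:,:2]; (ce,sz,a)=cv2.minAreaRect((P*1000).astype(np.float32)); 
    print(nm,'c',np.round(ce,1),'size',np.round(sz,1),'ang',round(a,1), 'px',cv2.boundingRect(k))
nb=((hsv[...,1]<90)).astype(np.uint8)
blob(nb,(135,160,180,197),.028,'coverA'); blob(nb,(188,195,235,240),.028,'coverB')
blob(nb,(290,145,333,250),.006,'sheet'); blob(nb,(355,150,408,270),.07,'ptray'); blob(nb,(413,160,480,252),.022,'reject')
for n,uv,z in [('ring',(176,150),.005),('sdtip',(185,126),.01),('sdhandle',(235,118),.01),('obj1',(258,110),.05),('eyep',(299,112),.05),('obj2',(350,119),.05),('bottle',(407,127),.05),('turqA',(159,237),.03),('turqB',(213,268),.03)]:
    print(n,np.round(ray(c,uv,z)[0],3))
cv2.imwrite('pics/t1.png',cv2.resize(f[140:280,285:490,::-1],None,fx=3.9,fy=3.9,interpolation=cv2.INTER_CUBIC))
E
```

```text
coverA c [568.1 400.2] size [89.7 67.3] ang 83.6 px (140, 165, 36, 28)
coverB c [465.2 252.8] size [67.3 84.2] ang 26.2 px (192, 201, 38, 34)
sheet c [531.4 -15.3] size [ 69.7 263.9] ang 86.2 px (295, 150, 33, 96)
ptray c [ 492.9 -195.4] size [286.9 102.2] ang 4.9 px (358, 155, 48, 110)
reject c [ 509.3 -380.3] size [158.2 221.4] ang 87.3 px (416, 166, 59, 84)
ring [0.655 0.362 0.005]
sdtip [0.723 0.341 0.01 ]
sdhandle [0.751 0.203 0.01 ]
obj1 [0.761 0.136 0.05 ]
eyep [0.759 0.024 0.05 ]
obj2 [ 0.743 -0.116  0.05 ]
bottle [ 0.724 -0.273  0.05 ]
turqA [0.41  0.384 0.03 ]
turqB [0.332 0.238 0.03 ]
```

View pics/t1.png

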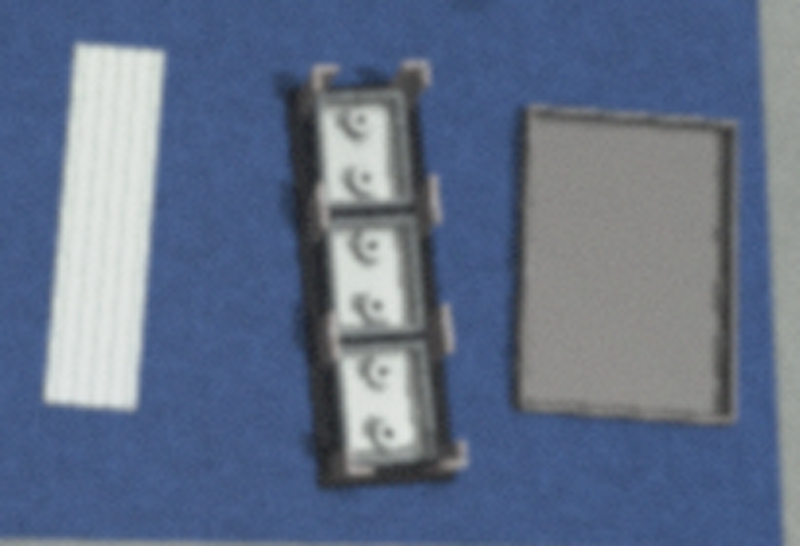

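The crop shows the sheet at left. The first layer lies underside up between the plates and corner angles, each cover with both bosses. The reject tray is empty. I move over the sheet first.

Request:
move_arm([
  [1,0.026,-0.052,0,0.03],
  [1,0.026,-0.052,0,0.03],
  [1,0.026,-0.052,0,0.03],
  [1,0.026,-0.052,0,0.03],
  [1,0.026,-0.052,0,0.03],
  [1,0.026,-0.052,0,0.03],
  [1,0.026,-0.052,0,0.03],
  [1,0.026,-0.052,0,0.03],
  [1,0.026,-0.052,0,0.03],
  [1,0.026,-0.052,0,0],
])

```text
time_s: 1.4
tcp_pos: [0.4741, 0.0922, 0.2424]
eef_rot: [0.729, 0.684, 0.0, -0.0]
wrist_force: [1.1, 0.7, 0.5]
finger_gap: 0.0857
```

Request:
move_arm([
  [1,0.026,-0.052,0,0],
  [1,0.026,-0.052,0,0],
  [1,0,0,0,0],
  [1,0,0,0,0],
])

```text
time_s: 1.9
tcp_pos: [0.5252, -0.0096, 0.2419]
eef_rot: [0.73, 0.684, -0.0, -0.001]
wrist_force: [0.6, 0.8, 0.2]
finger_gap: 0.0856
```

```bash
cat >> h.py <<'E'
def rects(c,z,amin=300,smax=90,vmin=0,box=None):
    hsv=cv2.cvtColor(c['frame'],cv2.COLOR_RGB2HSV)
    m=((hsv[...,1]<smax)&(hsv[...,2]>=vmin)).astype(np.uint8)
    if box is not None:
        k=np.zeros_like(m); x0,y0,x1,y1=box; k[y0:y1,x0:x1]=1; m*=k
    m=cv2.morphologyEx(m,cv2.MORPH_OPEN,np.ones((3,3)))
    cs,_=cv2.findContours(m,cv2.RETR_EXTERNAL,cv2.CHAIN_APPROX_NONE)
    for k in cs:
        if cv2.contourArea(k)<amin: continue
        P=ray(c,k[:,0,:],z)[:,:2]; ce,sz,a=cv2.minAreaRect((P*1000).astype(np.float32))
        print('px',cv2.boundingRect(k),'c',np.round(ce,1),'sz',np.round(sz,1),'ang',round(a,1))
def st():
    s=manip.state(); print('t',round(s['time_s'],2),'tcp',np.round(s['tcp_pos'],4),'yaw',round(yaw(),4),'F',np.round(s['wrist_force'],1),'M',np.round(s['moment'],2),'gap',round(s['finger_gap'],4))
E
python3 - <<'E'
from h import *
st(); c=cam('wrist','w1.png'); rects(c,.008,vmin=120)
E
```

```text
t 1.9 tcp [ 0.5252 -0.0096  0.2419] yaw 1.5059 F [0.6 0.8 0.2] M [ 0.02 -0.01  0.02] gap 0.0856
px (125, 384, 30, 16) c [ 860.9 -303.8] sz [47.7 30.1] ang 86.2
px (375, 358, 42, 21) c [840.5  82.5] sz [59.6 37.8] ang 86.2
px (582, 346, 58, 54) c [861.2 419. ] sz [146.3  65.6] ang 38.7
px (228, 334, 33, 26) c [ 787.  -133.4] sz [45.9 44.1] ang 31.4
px (113, 308, 30, 20) c [ 726.8 -287.6] sz [26.1 47. ] ang 41.1
px (526, 289, 76, 21) c [735.  308.1] sz [10.9 98.5] ang 11.1
px (0, 74, 75, 175) c [ 509.1 -365.2] sz [ 94.6 207.5] ang 85.3
px (283, 46, 100, 220) c [532.8  10.2] sz [117.6 260. ] ang 86.9
px (525, 45, 95, 94) c [467.7 271.6] sz [66.6 87. ] ang 26.6
px (67, 16, 128, 246) c [ 502.4 -218.5] sz [278.   68.2] ang 4.4
```

View pics/w1.png

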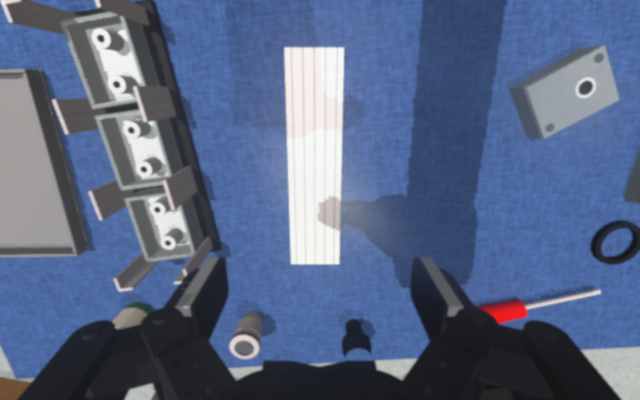

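The wrist view shows the sheet with corners near (284,47), (344,47), (341,265) and (291,265). The packing tray spans (0..220, 0..290), and cover B is at (570,90).

```bash
python3 - <<'E'
from h import *
c=load('wrist')
P=ray(c,[(284,46.5),(344,46.5),(341,265.5),(291,265.5)],.008)
print(np.round(P,4),P.mean(0)); 
e=(P[2]+P[3]-P[0]-P[1])/2; print(np.linalg.norm(e),np.degrees(np.arctan2(e[1],e[0])))
cv2.imwrite('pics/w1c.png',cv2.resize(c['frame'][0:300,20:240,::-1],None,fx=2,fy=2,interpolation=cv2.INTER_CUBIC))
E
```

```text
[[ 0.4007 -0.0365  0.008 ]
 [ 0.4048  0.0259  0.008 ]
 [ 0.664   0.0113  0.008 ]
 [ 0.6597 -0.0535  0.008 ]] [ 0.53229744 -0.01319501  0.008     ]
0.2596178493574683 -3.4863675820806734
```

View pics/w1c.png

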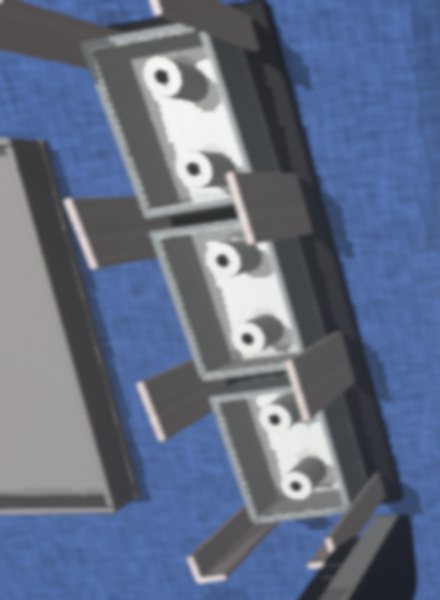

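```bash
python3 - <<'E'
from h import *
c=load('wrist')
g=lambda l:np.array(l,float)/2+[20,0]
A=ray(c,g([(69,200),(95,268)]),.072).mean(0);B=ray(c,g([(139,384),(162,440)]),.072).mean(0)
C=ray(c,g([(231,174),(252,240)]),.072).mean(0);D=ray(c,g([(290,364),(308,418)]),.072).mean(0)
print(np.round([A,B,C,D],4)); print('centre',np.mean([A,B,C,D],0))
for p,q in((A,B),(C,D)): print('len',np.linalg.norm(q-p),np.degrees(np.arctan2(*(q-p)[1::-1])))
print('across',np.linalg.norm(A-C),np.linalg.norm(B-D))
# first layer bosses z=.036 : tops
b=ray(c,g([(163,77),(193,168),(223,259),(248,337),(274,417),(296,485)]),.036)
print(np.round(b,4),'mean',b.mean(0)); print(np.degrees(np.arctan(np.polyfit(b[:,0],b[:,1],1)[0])))
E
```

```text
[[ 0.4539 -0.241   0.072 ]
 [ 0.5417 -0.2346  0.072 ]
 [ 0.4469 -0.165   0.072 ]
 [ 0.5355 -0.1577  0.072 ]]
centre [ 0.49451265 -0.1995477   0.072     ]
len 0.08798259911837966 4.17941677512173
len 0.08889932374883192 4.673424062683195
across 0.07633499909962217 0.07709018051179128
[[ 0.3856 -0.2073  0.036 ]
 [ 0.427  -0.2039  0.036 ]
 [ 0.472  -0.2002  0.036 ]
 [ 0.5139 -0.1972  0.036 ]
 [ 0.5605 -0.1936  0.036 ]
 [ 0.6033 -0.1903  0.036 ]] mean [ 0.49371927 -0.19874827  0.036     ]
4.439061844276757
```

Request:
move_arm([
  [1,0.007,-0.0045,-0.05,0],
  [1,0,0,-0.05,0],
  [1,0,0,-0.05,0],
  [1,0,0,-0.05,0],
  [1,0,0,-0.027,0],
  [1,0,0,0,0],
  [0.7,0,0,0,0],
  [0.5,0,0,0,0],
  [0.5,0,0,0,0],
  [0.5,0,0,0,0],
], grip_force=30)

```text
time_s: 3.2
tcp_pos: [0.5339, -0.0147, 0.0172]
eef_rot: [0.73, 0.684, 0.001, 0.001]
wrist_force: [-1.8, -0.7, 5.4]
finger_gap: 0.0427
```

```bash
python3 - <<'E'
from h import *
st(); c=cam('wrist','w2.png')
E
```

```text
t 3.2 tcp [ 0.5339 -0.0147  0.0172] yaw 1.5059 F [-1.8 -0.7  5.4] M [-0.23  0.25 -0.07] gap 0.0427
```

Request:
move_arm([
  [0.5,0,0,0.02,0],
  [1,0,0,0,0],
  [1,0,0,0,0],
  [1,0,0,0,0],
  [1,0,0,-0.02,0],
  [1,0,0,-0.006,0],
  [1,0,0,-0.001,0],
  [0.6,0,0,0,0],
  [0.6,0,0,0,0],
  [0.6,0,0,0,0],
])

```text
time_s: 4.5
tcp_pos: [0.5332, -0.0146, 0.0091]
eef_rot: [0.73, 0.684, 0.001, 0.0]
wrist_force: [-1.1, 0.9, 4.3]
finger_gap: 0.0609
```

```bash
python3 - <<'E'
from h import *
st(); c=cam('wrist','w2.png')
E
```

```text
t 4.5 tcp [ 0.5332 -0.0146  0.0091] yaw 1.5059 F [-1.1  0.9  4.3] M [-0.05  0.21  0.03] gap 0.0609
```

View pics/w2.png

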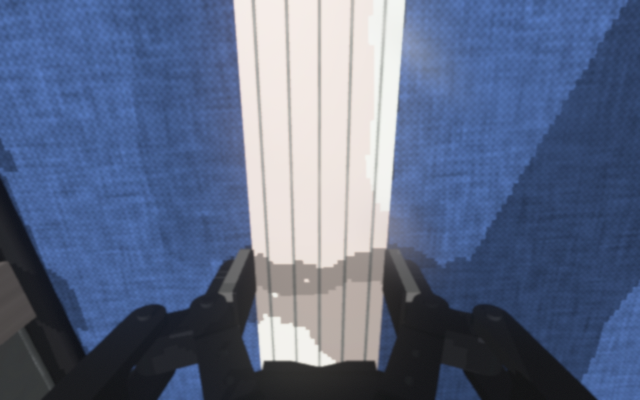

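Both pads lie along the sheet's edges and the gap is 61 mm, so it is gripped. I lift and carry it over the tray.

Request:
move_arm([
  [0.6,0,0,0.02,0],
  [0.6,0,0,0.04,0],
  [0.6,0,0,0.05,0],
  [0.6,-0.0098,-0.046,0.02,0.035],
  [0.6,-0.0098,-0.046,0,0.035],
  [0.6,-0.0098,-0.046,0,0.035],
  [0.6,-0.0098,-0.046,0,0.035],
  [0.6,0,0,0,0],
  [0.6,0,0,0,0],
  [0.6,0,0,0,0],
])

```text
time_s: 5.8
tcp_pos: [0.4938, -0.1969, 0.1381]
eef_rot: [0.679, 0.734, 0.0, -0.0]
wrist_force: [0.6, 0.1, -1.1]
finger_gap: 0.0608
```

```bash
python3 - <<'E'
from h import *
st(); c=cam('wrist','w3.png')
E
```

```text
t 5.8 tcp [ 0.4938 -0.1969  0.1381] yaw 1.6485 F [ 0.6  0.1 -1.1] M [-0.06  0.    0.04] gap 0.0608
```

View pics/w3.png

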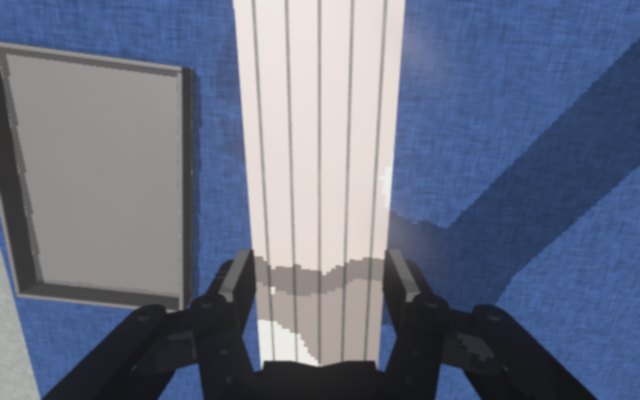

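Request:
move_arm([
  [0.6,0,-0.002,-0.03,0],
  [0.6,0,0,-0.03,0],
  [0.6,0,0,-0.015,0],
  [0.6,0,0,-0.008,0],
  [0.6,0,0,-0.003,0],
  [0.6,0,0,0,0],
])

```text
time_s: 6.6
tcp_pos: [0.4939, -0.2007, 0.0529]
eef_rot: [0.68, 0.733, 0.0, 0.0]
wrist_force: [0.2, -0.7, -0.7]
finger_gap: 0.0606
```

```bash
python3 - <<'E'
from h import *
st(); c=cam('scene'); cv2.imwrite('pics/s1.png',cv2.resize(c['frame'][110:230,170:370,::-1],None,fx=4,fy=4,interpolation=cv2.INTER_CUBIC))
E
```

```text
t 6.6 tcp [ 0.4939 -0.2007  0.0529] yaw 1.6461 F [ 0.2 -0.7 -0.7] M [-0.03 -0.04 -0.01] gap 0.0606
```

View pics/s1.png

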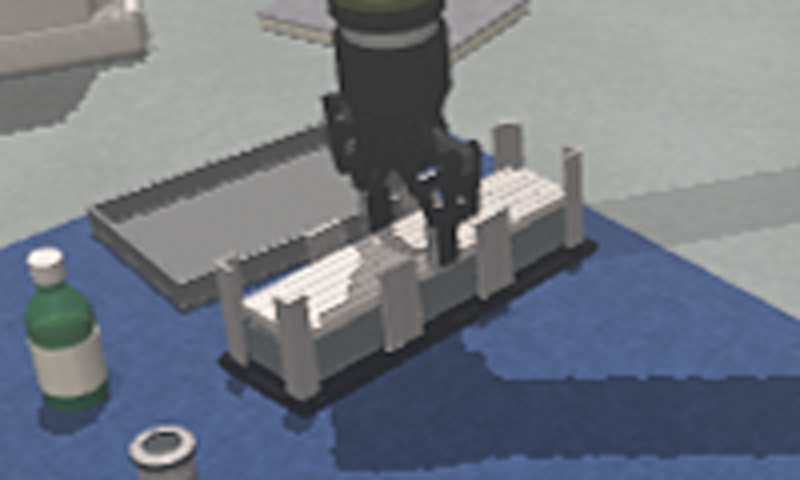

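The sheet sits inside the plates and angles. I lower the last 4 mm, release, rise and go to cover B.

Request:
move_arm([
  [0.6,0,0,-0.003,0],
  [0.6,0,0,0,0],
  [0.85,0,0,0,0],
  [0.85,0,0,0,0],
  [0.85,0,0,0.03,0],
  [0.85,0,0,0.05,0],
  [1,0,0.01,0.06,0],
  [1,-0.006,0.055,0,0.05],
  [1,-0.006,0.055,0,0.05],
  [1,-0.006,0.055,0,0.05],
])

```text
time_s: 7.9
tcp_pos: [0.4752, -0.024, 0.1899]
eef_rot: [0.623, 0.782, 0.001, 0.0]
wrist_force: [1.1, 0.4, 1.5]
finger_gap: 0.0855
```

Request:
move_arm([
  [1,-0.006,0.055,0,0.05],
  [1,-0.006,0.055,0,0.05],
  [1,-0.006,0.055,0,0.05],
  [1,-0.006,0.055,0,0.05],
  [1,-0.004,0.04,0,0.03],
  [1,0,0,0,0],
  [1,0,0,0,0],
])

```text
time_s: 8.78
tcp_pos: [0.4476, 0.2335, 0.1892]
eef_rot: [0.53, 0.848, -0.0, 0.0]
wrist_force: [0.4, 0.5, 0.2]
finger_gap: 0.0859
```

```bash
python3 - <<'E'
from h import *
o=load('wrist')
P=ray(o,[(192,68),(187,308),(18,297)],.024); print('reject corners',np.round(P,4))
st(); c=cam('wrist','w4.png'); rects(c,.032,vmin=60,amin=2000); t=cam('top')
E
```

```text
reject corners [[ 0.4063 -0.2933  0.024 ]
 [ 0.613  -0.3079  0.024 ]
 [ 0.6128 -0.46    0.024 ]]
t 8.78 tcp [0.4476 0.2335 0.1892] yaw 2.0252 F [0.4 0.5 0.2] M [-0.04  0.05 -0.04] gap 0.0859
px (361, 287, 70, 80) c [561.1 390.2] sz [87.  75.1] ang 84.8
px (287, 167, 86, 68) c [463.1 253.1] sz [68.1 80.8] ang 26.2
px (385, 0, 255, 400) c [391.9 473.8] sz [519.4 184.1] ang 49.4
```

View pics/w4.png

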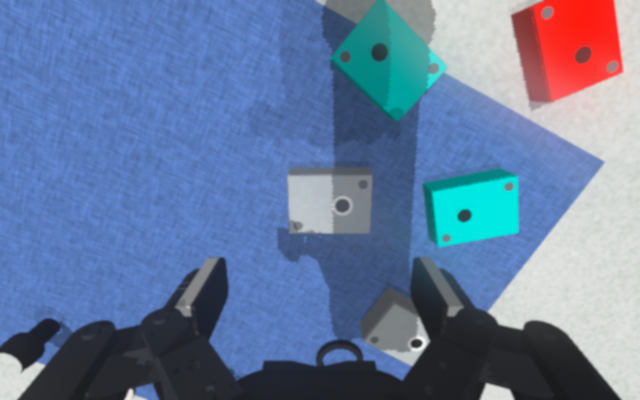

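Cover B lies centred near (331,205) with its top-face corners around (288,176) to (371,234). Turquoise decoys stand more than 45 mm away.

```bash
python3 - <<'E'
from h import *
c=load('wrist'); g=cv2.cvtColor(c['frame'],cv2.COLOR_RGB2GRAY)
P=ray(c,[(288,176),(372,175.5),(370.5,234.5),(289.5,234.5)],.032); print(np.round(P,4),P.mean(0))
for i,j in((0,1),(3,2),(0,3),(1,2)):
    e=P[j]-P[i]; print(np.round(np.linalg.norm(e[:2]),4),np.degrees(np.arctan2(e[1],e[0])))
hsv=cv2.cvtColor(c['frame'],cv2.COLOR_RGB2HSV)
for r in (190,205,225): print(r,[ (x,int(hsv[r,x,1])) for x in list(range(283,295,2))+list(range(366,378,2))])
t=load('top'); rects(t,.045,box=(340,140,413,275)); rects(t,.045,vmin=180,box=(340,140,413,275))
rects(t,.028,box=(130,160,240,240))
E
```

```text
[[0.4573 0.2069 0.032 ]
 [0.4226 0.2771 0.032 ]
 [0.4762 0.3051 0.032 ]
 [0.5114 0.2329 0.032 ]] [0.46688476 0.25547344 0.032     ]
0.0783 116.34984166247371
0.0804 116.01657003848983
0.06 25.64142643887921
0.0605 27.57238079659989
190 [(283, 126), (285, 123), (287, 85), (289, 25), (291, 18), (293, 20), (366, 24), (368, 24), (370, 29), (372, 79), (374, 118), (376, 123)]
205 [(283, 128), (285, 126), (287, 100), (289, 29), (291, 16), (293, 17), (366, 26), (368, 28), (370, 42), (372, 96), (374, 111), (376, 114)]
225 [(283, 130), (285, 129), (287, 125), (289, 65), (291, 22), (293, 27), (366, 30), (368, 32), (370, 65), (372, 108), (374, 111), (376, 111)]
px (359, 155, 47, 110) c [ 497.2 -200.2] sz [292.5 103.2] ang 4.9
px (367, 164, 30, 96) c [ 492. -200.] sz [256.3  64.5] ang 4.3
px (130, 160, 103, 80) c [513.5 335.7] sz [214.8 275.7] ang 1.2
```

Request:
move_arm([
  [1,0.0046,0.014,-0.04,0.003],
  [1,0,0,-0.05,0],
  [1,0,0,-0.045,0],
  [1,0,0,0,0],
  [1,0,0,-0.006,0],
  [1,0,0,-0.006,0],
  [1,0,0,-0.006,0],
], grip_force=20)

```text
time_s: 9.75
tcp_pos: [0.4529, 0.2489, 0.0373]
eef_rot: [0.528, 0.849, 0.001, 0.0]
wrist_force: [0.5, -0.7, -0.2]
finger_gap: 0.0853
```

```bash
python3 - <<'E'
from h import *
st()
E
```

```text
t 9.75 tcp [0.4529 0.2489 0.0373] yaw 2.0289 F [ 0.5 -0.7 -0.2] M [-0.    0.04  0.04] gap 0.0853
```

Request:
move_arm([
  [1,0,0,-0.006,0],
  [1,0,0,-0.006,0],
  [1,0,0,-0.004,0],
  [1,0,0,0,0],
])

```text
time_s: 10.25
tcp_pos: [0.4517, 0.2483, 0.0199]
eef_rot: [0.528, 0.849, -0.0, -0.0]
wrist_force: [0.6, 0.3, -0.7]
finger_gap: 0.0854
```

Request:
move_arm([
  [0.8,0,0,0,0],
  [0.8,0,0,0,0],
  [0.8,0,0,0,0],
  [0.8,0,0,0,0],
])

```text
time_s: 10.75
tcp_pos: [0.4521, 0.2484, 0.0204]
eef_rot: [0.528, 0.849, 0.0, 0.0]
wrist_force: [0.3, -0.5, 0.2]
finger_gap: 0.0795
```

```bash
python3 - <<'E'
from h import *
st(); cam('wrist','w5.png')
E
```

```text
t 10.75 tcp [0.4521 0.2484 0.0204] yaw 2.029 F [ 0.3 -0.5  0.2] M [-0.06 -0.06 -0.03] gap 0.0795
```

View pics/w5.png

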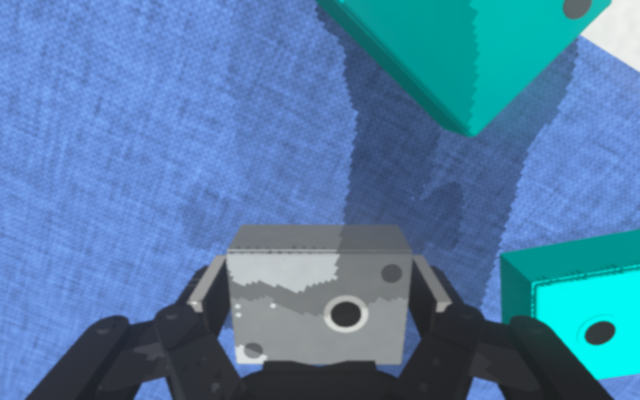

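Cover B is gripped by its ends, with pads on both end faces and a gap of 79.5 mm. I lift it and carry it to the near end wall of the reject tray, which will serve as the tipping edge.

Request:
move_arm([
  [0.6,0,0,0.02,0],
  [0.6,0,0,0.05,0],
  [0.6,0,0,0.06,0],
  [0.6,0.003,-0.0522,0.02,-0.042],
  [0.6,0.003,-0.0522,0,-0.042],
  [0.6,0.003,-0.0522,0,-0.042],
  [0.6,0.003,-0.0522,0,-0.042],
  [0.6,0.003,-0.0522,0,-0.042],
  [0.6,0.003,-0.0522,0,-0.042],
  [0.6,-0.0162,-0.0522,0,-0.042],
])

```text
time_s: 12.05
tcp_pos: [0.454, -0.1187, 0.1704]
eef_rot: [0.647, 0.762, 0.0, 0.0]
wrist_force: [0.3, 0.0, -1.3]
finger_gap: 0.0792
```

Request:
move_arm([
  [0.6,-0.0162,-0.0522,0,-0.042],
  [0.6,-0.0162,-0.0522,0,-0.042],
  [0.6,-0.0162,-0.0522,0,-0.042],
  [0.6,-0.0162,-0.0522,0,-0.042],
  [0.6,-0.0162,-0.0522,0,-0.042],
  [0.6,0,0,0,0],
  [0.6,0,0,0,0],
])

```text
time_s: 12.92
tcp_pos: [0.3727, -0.3774, 0.1699]
eef_rot: [0.723, 0.691, 0.0, -0.001]
wrist_force: [0.8, 1.1, -1.1]
finger_gap: 0.0791
```

```bash
python3 - <<'E'
from h import *
st(); cam('wrist','w6.png'); cam('scene')
E
```

```text
t 12.93 tcp [ 0.3727 -0.3774  0.1699] yaw 1.5249 F [ 0.8  1.1 -1.1] M [-0.01 -0.03 -0.01] gap 0.0791
```

View pics/w6.png

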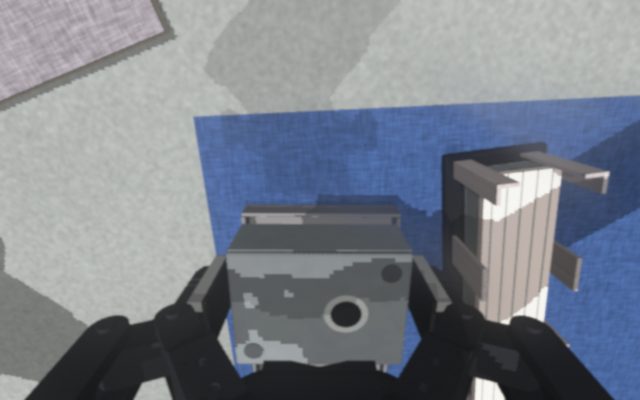

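The cover hangs level. The reject tray's near wall shows at (243..400, 205..222), and the sheet lies neatly in the tray.

```bash
python3 - <<'E'
from h import *
c=load('wrist'); f=c['frame']
for u in (255,290,320,350,390): print(u,[tuple(f[r,u]) for r in range(200,226,3)])
P=ray(c,[(243,205.5),(400,205.5),(243,222),(400,222)],.024); print(np.round(P,4))
E
```

```text
255 [(np.uint8(75), np.uint8(101), np.uint8(152)), (np.uint8(71), np.uint8(91), np.uint8(131)), (np.uint8(87), np.uint8(88), np.uint8(93)), (np.uint8(77), np.uint8(77), np.uint8(82)), (np.uint8(103), np.uint8(102), np.uint8(105)), (np.uint8(155), np.uint8(152), np.uint8(153)), (np.uint8(135), np.uint8(133), np.uint8(133)), (np.uint8(117), np.uint8(116), np.uint8(117)), (np.uint8(90), np.uint8(92), np.uint8(94))]
290 [(np.uint8(72), np.uint8(98), np.uint8(148)), (np.uint8(71), np.uint8(93), np.uint8(137)), (np.uint8(85), np.uint8(87), np.uint8(93)), (np.uint8(77), np.uint8(77), np.uint8(82)), (np.uint8(97), np.uint8(96), np.uint8(99)), (np.uint8(154), np.uint8(151), np.uint8(152)), (np.uint8(155), np.uint8(153), np.uint8(153)), (np.uint8(155), np.uint8(153), np.uint8(154)), (np.uint8(109), np.uint8(110), np.uint8(112))]
320 [(np.uint8(57), np.uint8(73), np.uint8(107)), (np.uint8(54), np.uint8(67), np.uint8(94)), (np.uint8(70), np.uint8(73), np.uint8(83)), (np.uint8(67), np.uint8(70), np.uint8(78)), (np.uint8(74), np.uint8(76), np.uint8(83)), (np.uint8(98), np.uint8(99), np.uint8(103))
[... 361 characters left out ...]
8)), (np.uint8(97), np.uint8(98), np.uint8(106)), (np.uint8(99), np.uint8(100), np.uint8(106)), (np.uint8(101), np.uint8(101), np.uint8(107)), (np.uint8(88), np.uint8(91), np.uint8(97))]
390 [(np.uint8(53), np.uint8(71), np.uint8(106)), (np.uint8(51), np.uint8(65), np.uint8(96)), (np.uint8(67), np.uint8(72), np.uint8(85)), (np.uint8(66), np.uint8(70), np.uint8(81)), (np.uint8(69), np.uint8(73), np.uint8(84)), (np.uint8(95), np.uint8(96), np.uint8(105)), (np.uint8(92), np.uint8(94), np.uint8(102)), (np.uint8(93), np.uint8(95), np.uint8(103)), (np.uint8(84), np.uint8(87), np.uint8(96))]
[[ 0.3911 -0.447   0.024 ]
 [ 0.3979 -0.3021  0.024 ]
 [ 0.4076 -0.4491  0.024 ]
 [ 0.4145 -0.3015  0.024 ]]
```

The wall's outer top edge is at x = 0.4015, which gives d = 29 mm. I lower the cover onto it.

Request:
move_arm([
  [0.6,0,0,-0.05,0],
  [0.6,0,0,-0.05,0],
  [0.6,0,0,-0.02,0],
  [0.6,0,0,-0.004,0],
  [0.6,0,0,-0.003,0],
  [0.6,0,0,-0.003,0],
  [0.6,0,0,-0.003,0],
])

```text
time_s: 13.9
tcp_pos: [0.3724, -0.379, 0.04]
eef_rot: [0.723, 0.69, 0.001, 0.0]
wrist_force: [-8.5, 4.3, 15.2]
finger_gap: 0.079
```

Request:
move_arm([
  [0.6,0,0,-0.003,0],
  [0.6,0,0,0,0],
])

```text
time_s: 14.15
tcp_pos: [0.3716, -0.379, 0.0367]
eef_rot: [0.724, 0.69, 0.0, -0.0]
wrist_force: [-7.9, 4.2, 13.1]
finger_gap: 0.0794
```

```bash
python3 - <<'E'
from h import *
st(); cam('wrist','w7.png'); c=cam('scene')
cv2.imwrite('pics/s7.png',cv2.resize(c['frame'][100:220,180:380,::-1],None,fx=3,fy=3,interpolation=cv2.INTER_CUBIC))
E
```

```text
t 14.15 tcp [ 0.3716 -0.379   0.0367] yaw 1.5238 F [-7.9  4.2 13.1] M [0.67 1.45 0.06] gap 0.0794
```

```bash
python3 - <<'E'
import cv2,numpy as np
a=cv2.imread('pics/w6.png',0);b=cv2.imread('pics/w7.png',0)
for u in (300,375):
    print(u,'w6',[(r,int(a[r,u])) for r in range(215,270,4)]); print('w7',[(r,int(b[r,u])) for r in range(215,290,4)])
t=a[290:338,320:372]
r=cv2.matchTemplate(b[180:364],t,cv2.TM_CCOEFF_NORMED);print(cv2.minMaxLoc(r))
E
```

```text
300 w6 [(215, 123), (219, 150), (223, 138), (227, 80), (231, 81), (235, 81), (239, 81), (243, 81), (247, 81), (251, 78), (255, 132), (259, 142), (263, 141), (267, 141)]
w7 [(215, 98), (219, 93), (223, 94), (227, 64), (231, 70), (235, 72), (239, 72), (243, 70), (247, 86), (251, 143), (255, 159), (259, 158), (263, 158), (267, 157), (271, 158), (275, 158), (279, 122), (283, 99), (287, 99)]
375 w6 [(215, 97), (219, 98), (223, 96), (227, 83), (231, 82), (235, 81), (239, 82), (243, 81), (247, 83), (251, 90), (255, 126), (259, 91), (263, 89), (267, 87)]
w7 [(215, 97), (219, 101), (223, 87), (227, 73), (231, 78), (235, 78), (239, 78), (243, 77), (247, 89), (251, 138), (255, 152), (259, 102), (263, 98), (267, 98), (271, 98), (275, 99), (279, 101), (283, 99), (287, 98)]
(-0.5387610197067261, 0.8883591294288635, (111, 107), (321, 113))
```

Request:
move_arm([
  [0.6,0,0,-0.003,0],
  [0.6,0,0,-0.003,0],
  [0.6,0,0,-0.003,0],
  [0.6,0,0,0,0],
])

```text
time_s: 14.75
tcp_pos: [0.3702, -0.3789, 0.0275]
eef_rot: [0.724, 0.69, -0.0, -0.001]
wrist_force: [-11.3, 3.2, 14.5]
finger_gap: 0.0792
```

Request:
move_arm([
  [0.6,0,0,-0.002,0],
  [0.6,0,0,-0.002,0],
  [0.6,0,0,0,0],
])

```text
time_s: 15.12
tcp_pos: [0.3698, -0.3789, 0.0235]
eef_rot: [0.724, 0.69, -0.0, -0.002]
wrist_force: [-12.3, 4.8, 15.2]
finger_gap: 0.0792
```

```bash
python3 - <<'E'
from h import *
st(); c=cam('wrist','w8.png'); s=cam('scene')
a=c['frame'][200:400,180:460,::-1]; b=s['frame'][110:210,210:350,::-1]
cv2.imwrite('pics/c8.png',np.vstack([cv2.resize(a,(560,280)) if 0 else a.repeat(2,0).repeat(2,1)[:300],cv2.resize(b,(560,300),interpolation=cv2.INTER_CUBIC)]))
E
```

```text
t 15.12 tcp [ 0.3698 -0.3789  0.0235] yaw 1.5231 F [-12.3   4.8  15.2] M [0.84 2.13 0.16] gap 0.0792
```

View pics/c8.png

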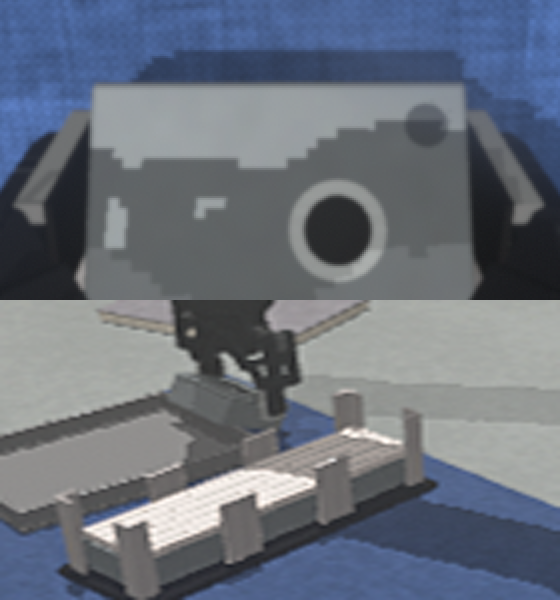

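The wrist view and scene view (lower half) both show the cover tilted about 40° on the wall, pivoting in the fingers. I press on towards the bench to bring it to 90°.

Request:
move_arm([
  [0.6,-0.001,0,-0.0025,0],
  [0.6,-0.002,0,-0.0025,0],
  [0.6,-0.002,0,-0.0025,0],
  [0.6,-0.002,0,-0.0025,0],
  [0.6,0,0,0,0],
])

```text
time_s: 15.85
tcp_pos: [0.3689, -0.379, 0.0186]
eef_rot: [0.723, 0.691, 0.004, 0.001]
wrist_force: [-11.2, 15.5, 52.0]
finger_gap: 0.0789
```

```bash
python3 - <<'E'
from h import *
st(); c=cam('wrist','w9.png'); g=cv2.cvtColor(c['frame'],cv2.COLOR_RGB2HSV)
for u in (290,375): print(u,[(r,int(g[r,u,1]),int(g[r,u,2])) for r in range(180,300,5)])
E
```

```text
t 15.85 tcp [ 0.3689 -0.379   0.0186] yaw 1.5249 F [-11.2  15.5  52. ] M [3.27 1.88 0.11] gap 0.0789
290 [(180, 126, 156), (185, 128, 152), (190, 128, 157), (195, 129, 144), (200, 128, 136), (205, 128, 133), (210, 132, 149), (215, 130, 143), (220, 130, 151), (225, 130, 141), (230, 121, 97), (235, 119, 94), (240, 70, 99), (245, 13, 155), (250, 13, 156), (255, 15, 157), (260, 13, 155), (265, 12, 155), (270, 13, 155), (275, 13, 155), (280, 13, 120), (285, 18, 101), (290, 15, 100), (295, 13, 100)]
375 [(180, 131, 161), (185, 131, 183), (190, 130, 174), (195, 128, 151), (200, 128, 147), (205, 128, 140), (210, 127, 143), (215, 125, 153), (220, 125, 153), (225, 123, 151), (230, 113, 113), (235, 112, 112), (240, 67, 106), (245, 22, 151), (250, 20, 152), (255, 19, 136), (260, 19, 110), (265, 18, 101), (270, 18, 102), (275, 15, 102), (280, 15, 100), (285, 13, 98), (290, 15, 99), (295, 10, 99)]
```

Request:
move_arm([
  [0.6,0,0,0.004,0],
  [0.6,-0.003,0,0,0],
  [0.6,-0.003,0,0,0],
  [0.6,-0.003,0,0,0],
  [0.6,-0.003,0,0,0],
  [0.6,0,0,0,0],
])

```text
time_s: 16.65
tcp_pos: [0.3585, -0.3803, 0.019]
eef_rot: [0.723, 0.691, 0.002, 0.005]
wrist_force: [3.3, 0.5, 10.0]
finger_gap: 0.0797
```

```bash
cat >> h.py <<'E'
def edge(c):
    g=cv2.cvtColor(c['frame'],cv2.COLOR_RGB2HSV)[...,1]
    for u in (290,375): print('edge row',u,[r for r in range(150,330) if g[r,u]<60][:1])
E
python3 - <<'E'
from h import *
st(); c=cam('wrist','w10.png'); edge(c)
E
```

```text
t 16.65 tcp [ 0.3585 -0.3803  0.019 ] yaw 1.5254 F [ 3.3  0.5 10. ] M [ 0.24 -0.85 -0.08] gap 0.0797
edge row 290 [150]
edge row 375 [150]
```

Request:
move_arm([
  [0.6,-0.002,0,-0.002,0],
  [0.6,-0.002,0,-0.002,0],
  [0.6,-0.002,0,-0.002,0],
  [0.6,0,0,0,0],
])

```text
time_s: 17.2
tcp_pos: [0.3584, -0.3804, 0.0185]
eef_rot: [0.722, 0.691, 0.006, 0.007]
wrist_force: [3.9, 12.3, 51.1]
finger_gap: 0.0796
```

```bash
sed -i 's/range(150,330)/range(215,330)/' h.py; python3 - <<'E'
from h import *
st(); c=cam('wrist','w11.png'); edge(c)
c['frame']=cv2.imread('pics/w10.png')[...,::-1]; edge(c)
s=cam('scene'); a=cv2.imread('pics/w11.png')[180:380,180:460]; b=s['frame'][110:210,210:350,::-1]
cv2.imwrite('pics/c11.png',np.vstack([a.repeat(2,0).repeat(2,1)[:300],cv2.resize(b,(560,300),interpolation=cv2.INTER_CUBIC)]))
E
```

```text
t 17.2 tcp [ 0.3584 -0.3804  0.0185] yaw 1.5268 F [ 3.9 12.3 51.1] M [ 3.38 -0.76 -0.08] gap 0.0796
edge row 290 [241]
edge row 375 [241]
edge row 290 [241]
edge row 375 [241]
```

View pics/c11.png

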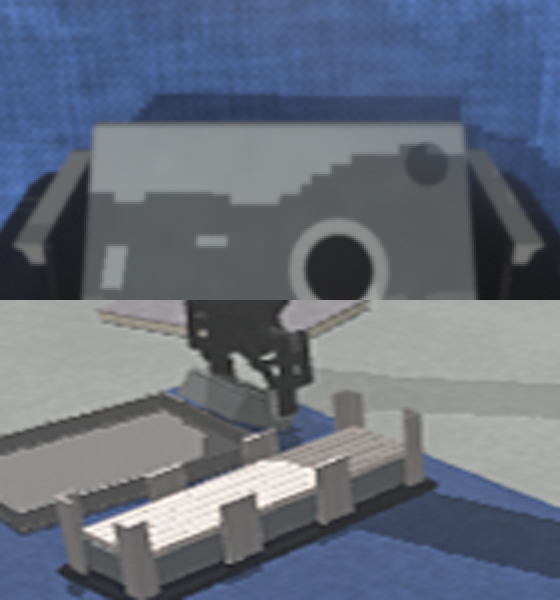

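The picture shows the cover at roughly 45 to 50°, stuck near the dead point. I drag it away from the wall under preload so bench friction turns it further.

Request:
move_arm([
  [0.6,-0.003,0,0.002,0],
  [0.6,-0.004,0,0,0],
  [0.6,-0.004,0,0,0],
  [0.6,-0.004,0,0,0],
  [0.6,-0.004,0,0,0],
])

```text
time_s: 17.92
tcp_pos: [0.3408, -0.383, 0.0189]
eef_rot: [0.723, 0.691, 0.004, 0.011]
wrist_force: [12.7, 1.6, 23.3]
finger_gap: 0.0791
```

```bash
python3 - <<'E'
from h import *
st(); c=cam('wrist','w12.png'); edge(c)
E
```

```text
t 17.93 tcp [ 0.3408 -0.383   0.0189] yaw 1.5265 F [12.7  1.6 23.3] M [ 0.78 -2.95 -0.21] gap 0.0791
edge row 290 [241]
edge row 375 [241]
```

Request:
move_arm([
  [0.6,0.005,0.003,0.013,0],
  [0.6,0.015,0,0,0],
  [0.6,0.007,0,0,0],
  [0.6,0.004,0,0,0],
  [0.6,0.004,0,0,0],
  [0.6,0.003,0,0,0],
  [0.6,0,0,0,0],
])

```text
time_s: 18.85
tcp_pos: [0.3668, -0.375, 0.0242]
eef_rot: [0.723, 0.691, -0.0, -0.0]
wrist_force: [0.2, 0.0, -2.0]
finger_gap: 0.0794
```

```bash
python3 - <<'E'
from h import *
st(); c=cam('wrist','w13.png'); edge(c)
E
```

```text
t 18.85 tcp [ 0.3668 -0.375   0.0242] yaw 1.525 F [ 0.2  0.  -2. ] M [ 0.03  0.01 -0.07] gap 0.0794
edge row 290 [241]
edge row 375 [241]
```

Unloaded and free. Now push towards the wall by 12 mm.

Request:
move_arm([
  [0.6,0.003,-0.003,0,0],
  [0.6,0.003,0,0,0],
  [0.6,0.003,0,0,0],
  [0.6,0.003,0,0,0],
  [0.6,0.002,0,0,0],
  [0.6,0,0,0,0],
])

```text
time_s: 19.65
tcp_pos: [0.3759, -0.3781, 0.024]
eef_rot: [0.724, 0.69, -0.002, -0.004]
wrist_force: [-11.5, 1.5, 8.1]
finger_gap: 0.0798
```

```bash
python3 - <<'E'
from h import *
st(); c=cam('wrist','w14.png'); edge(c)
E
```

```text
t 19.65 tcp [ 0.3759 -0.3781  0.024 ] yaw 1.5232 F [-11.5   1.5   8.1] M [0.32 2.27 0.06] gap 0.0798
edge row 290 [240]
edge row 375 [240]
```

Request:
move_arm([
  [0.6,0.003,0,0,0],
  [0.6,0.003,0,0,0],
  [0.6,0,0,-0.003,0],
  [0.6,0,0,-0.003,0],
  [0.6,0,0,-0.002,0],
  [0.6,0,0,0,0],
])

```text
time_s: 20.45
tcp_pos: [0.378, -0.3783, 0.0176]
eef_rot: [0.724, 0.689, -0.002, -0.007]
wrist_force: [-25.9, 8.4, 32.9]
finger_gap: 0.0791
```

```bash
python3 - <<'E'
from h import *
st(); c=cam('wrist','w15.png'); edge(c)
E
```

```text
t 20.45 tcp [ 0.378  -0.3783  0.0176] yaw 1.5214 F [-25.9   8.4  32.9] M [1.61 4.6  0.29] gap 0.0791
edge row 290 [236]
edge row 375 [236]
```

Request:
move_arm([
  [0.6,-0.003,0,-0.001,0],
  [0.6,-0.003,0,-0.001,0],
  [0.6,-0.003,0,-0.001,0],
  [0.6,-0.003,0,-0.001,0],
  [0.6,-0.002,0,0,0],
  [0.6,0,0,0,0],
])

```text
time_s: 21.25
tcp_pos: [0.3767, -0.3787, 0.0166]
eef_rot: [0.723, 0.691, 0.003, 0.002]
wrist_force: [-3.5, 8.4, 28.3]
finger_gap: 0.0798
```

```bash
python3 - <<'E'
from h import *
st(); c=cam('wrist','w16.png'); edge(c)
E
```

```text
t 21.25 tcp [ 0.3767 -0.3787  0.0166] yaw 1.5253 F [-3.5  8.4 28.3] M [ 1.73 -0.06  0.09] gap 0.0798
edge row 290 [236]
edge row 375 [236]
```

Still pressing, and the height is creeping down. I drag further from the wall with a bit more load.

Request:
move_arm([
  [0.6,-0.003,0,-0.002,0],
  [0.6,-0.004,0,-0.001,0],
  [0.6,-0.004,0,-0.001,0],
  [0.6,-0.004,0,-0.001,0],
  [0.6,-0.003,0,-0.001,0],
  [0.6,-0.003,0,0,0],
])

```text
time_s: 22.05
tcp_pos: [0.3669, -0.3798, 0.0141]
eef_rot: [0.721, 0.693, 0.007, 0.01]
wrist_force: [15.0, 6.1, 24.0]
finger_gap: 0.0796
```

```bash
python3 - <<'E'
from h import *
st(); c=cam('wrist','w17.png'); edge(c)
E
```

```text
t 22.05 tcp [ 0.3669 -0.3798  0.0141] yaw 1.53 F [15.   6.1 24. ] M [ 1.66 -3.12  0.07] gap 0.0796
edge row 290 [244]
edge row 375 [244]
```

Request:
move_arm([
  [0.6,-0.003,0,-0.001,0],
  [0.6,-0.003,0,-0.001,0],
  [0.6,-0.003,0,-0.001,0],
  [0.6,-0.003,0,-0.001,0],
  [0.6,-0.002,0,0,0],
  [0.6,0,0,0,0],
])

```text
time_s: 22.85
tcp_pos: [0.3543, -0.3812, 0.0105]
eef_rot: [0.722, 0.692, 0.007, 0.012]
wrist_force: [18.1, 7.5, 32.2]
finger_gap: 0.0791
```

```bash
python3 - <<'E'
from h import *
st(); c=cam('wrist','w18.png'); edge(c); s=cam('scene')
a=c['frame'][150:350,180:460,::-1]; b=s['frame'][110:210,210:350,::-1]
cv2.imwrite('pics/c18.png',np.vstack([a.repeat(2,0).repeat(2,1)[:300],cv2.resize(b,(560,300),interpolation=cv2.INTER_CUBIC)]))
E
```

```text
t 22.85 tcp [ 0.3543 -0.3812  0.0105] yaw 1.5291 F [18.1  7.5 32.2] M [ 1.8  -4.66  0.12] gap 0.0791
edge row 290 [253]
edge row 375 [253]
```

Request:
move_arm([
  [0.6,-0.003,0,-0.001,0],
  [0.6,-0.003,0,-0.001,0],
  [0.6,-0.003,0,0,0],
  [0.6,0,0,0,0],
])

```text
time_s: 23.45
tcp_pos: [0.3455, -0.3825, 0.0089]
eef_rot: [0.722, 0.692, 0.007, 0.013]
wrist_force: [17.7, 6.0, 34.9]
finger_gap: 0.0795
```

```bash
python3 - <<'E'
from h import *
st(); c=cam('wrist','w19.png'); edge(c)
E
```

```text
t 23.45 tcp [ 0.3455 -0.3825  0.0089] yaw 1.5285 F [17.7  6.  34.9] M [ 1.5  -4.73  0.11] gap 0.0795
edge row 290 [258]
edge row 375 [259]
```

Request:
move_arm([
  [0.6,0.003,0,0.003,0],
  [0.6,0,0,0.003,0],
  [0.6,0,0,0,0],
  [0.95,0,0,0,0],
  [1,0,0,0,0],
  [1,0,0,0,0],
  [1,0,0,0.02,0],
  [1,0,0,0.05,0],
  [1,0,0,0.06,0],
  [1,0,0,0,0],
])

```text
time_s: 24.75
tcp_pos: [0.3338, -0.3801, 0.1402]
eef_rot: [0.723, 0.691, 0.001, 0.004]
wrist_force: [0.2, -0.3, -0.3]
finger_gap: 0.0854
```

```bash
python3 - <<'E'
from h import *
st(); c=cam('wrist','w20.png'); s=cam('scene'); 
a=c['frame'][60:400,160:480,::-1]; b=s['frame'][90:230,190:370,::-1]
cv2.imwrite('pics/c20.png',np.hstack([a,cv2.resize(b,(437,340),interpolation=cv2.INTER_CUBIC)]))
E
```

```text
t 24.75 tcp [ 0.3338 -0.3801  0.1402] yaw 1.525 F [ 0.2 -0.3 -0.3] M [0.01 0.02 0.03] gap 0.0854
```

View pics/c20.png

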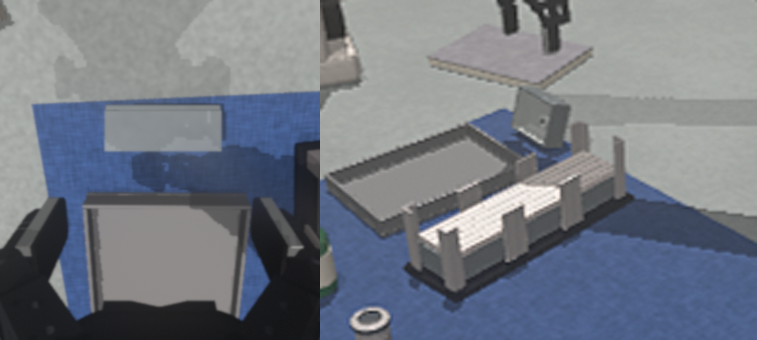

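The cover now stands steadily on its long side, open side towards the reject tray (wrist top edge at rows 165–211). Next I locate it and push it over.

```bash
python3 - <<'E'
from h import *
c=load('wrist'); P=ray(c,[(264,165.5),(382,165.5),(264,211),(382,211)],.06); print(np.round(P,4))
h=cv2.cvtColor(c['frame'],cv2.COLOR_RGB2HSV)[...,1]; print([int(v) for v in h[158:220:3,320]])
E
```

```text
[[ 0.3013 -0.4147  0.06  ]
 [ 0.3049 -0.3349  0.06  ]
 [ 0.3343 -0.4181  0.06  ]
 [ 0.3381 -0.3344  0.06  ]]
[53, 108, 46, 14, 13, 16, 16, 14, 16, 17, 16, 16, 16, 18, 16, 18, 18, 19, 94, 100, 104]
```

Request:
move_arm([
  [0,0.04,0.004,0,0],
  [0,0,0,0,0],
  [0,0,0,-0.04,0],
  [0,0,0,-0.04,0],
  [0,0,0,0,0],
  [0,-0.012,0,0,0],
  [0,-0.008,0,0,0],
  [0,-0.006,0,0,0],
  [0,-0.006,0,0,0],
  [0,-0.006,0,0,0],
])

```text
time_s: 26.1
tcp_pos: [0.3336, -0.374, 0.0566]
eef_rot: [0.723, 0.691, 0.0, 0.0]
wrist_force: [0.4, -0.5, 0.0]
finger_gap: 0.0
```

Request:
move_arm([
  [0,-0.006,0,0,0],
  [0,-0.006,0,0,0],
  [0,-0.005,0,0,0],
  [0,0,0,0,0],
  [0,0,0,0,0],
  [0,0,0,0.06,0],
  [1,0.02,0,0.05,0],
  [1,0.03,0,0,0],
  [1,0,0,0,0],
  [1,0,0,0,0],
])

```text
time_s: 27.35
tcp_pos: [0.366, -0.3739, 0.1658]
eef_rot: [0.723, 0.691, -0.001, -0.001]
wrist_force: [-0.1, -0.2, 0.8]
finger_gap: 0.0725
```

```bash
python3 - <<'E'
from h import *
st(); c=cam('wrist','w21.png'); h=cv2.cvtColor(c['frame'],cv2.COLOR_RGB2HSV)
for r in range(60,240,8): print(r,' '.join('%3d'%v for v in h[r,240:420:8,2]))
t=cam('top'); 
E
```

```text
t 27.35 tcp [ 0.366  -0.3739  0.1658] yaw 1.5249 F [-0.1 -0.2  0.8] M [-0.03 -0.    0.01] gap 0.0725
60 156 160 154 152 150 151 150 150 151 149 149 148 148 149 147 149 180 176 176 169 177 173 171
68 155 151 149 142 133 133 134 134 135 135 135 134 135 134 134 160 168 172 173 171 171 170 172
76 153 157 156 145 131 224 224 223 223 222 221 220 219 219 231 164 147 171 169 175 166 171 172
84 155 157 153 147 128 216 222 222 220 219 219 218 216 231 230 169 149 173 172 165 164 171 166
92 155 151 157 157 128 215 222 222 221 219 218 192 222 227 229 171 155 171 166 177 167 171 170
100 155 157 155 149 122 186 220 219 218 217 216 202  79 224 150 166 148 170 175 173 168 169 171
108 172 154 156 148 122 167 222 222 221 220 219 218 231 202 153 164 147 173 169 165 170 165 169
116 165 157 157 147 115 213 221 220 220 219 218 216 215 232 209 158 131 158 156 152 152 153 156
124 139 140 135 145 134 185 218 216 216 214 213 212 210 210 199 157 143 156 162 156 161 154 144
132 147 137 131 143 134 137 137 137 136 136 125 132 131 131 131 151 131 147 156 163 152 142 147
140 136 129 136 136 142 108 112 105 110 103 
[... 503 characters left out ...]
 152 148 142 153 158 149 157
188 155 156 151 159 151 153 150 141 139 145 153 151 149 150 140 156 144 143 138 149 142 152 148
196 149 147 146 151 157 148 147 141 137 145 145 154 143 145 147 144 147 143 147 149 142 144 150
204 152 148 147 152 153 144 142 148 145 145 127 144 147 146 150 141 150 148 132 119 134 142 153
212 144 114 112 115 112 114 115 116 111  88  93  93 107  94  96 112 100  95  94  97 104 103  98
220  88  85  85  83  83  83  83  84  74  76  77  79  82  83  86  86  87  86  84  82 104  98  96
228 129  98 149 149 149 148 148 148 136 101 102 101 115 104 104 105 105 105 104  79 105 106 101
236 141  98 149 149 149 149 149 148 143 100 100 101 102 102 102 103 102 103 101  80 101 102  99
```

```bash
python3 - <<'E'
from h import *
c=load('wrist'); cv2.imwrite('pics/c21.png',cv2.resize(c['frame'][40:160,230:400,::-1],None,fx=3,fy=3,interpolation=cv2.INTER_CUBIC))
E
```

```text
(no output)
```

View pics/c21.png

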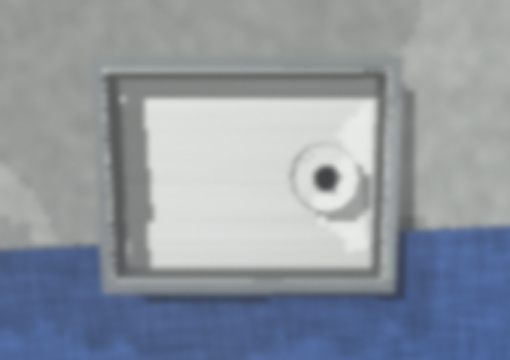

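Only one boss, at the right, so cover B is faulty and goes to the reject tray. I work out its pose.

```bash
python3 - <<'E'
from h import *
c=load('wrist'); P=ray(c,[(264,60),(363.5,59.5),(363.5,136.7),(264.3,137.3)],.032); print(np.round(P,4),P.mean(0))
e=(P[1]+P[2]-P[0]-P[3])/2; w=(P[2]+P[3]-P[0]-P[1])/2; print(np.linalg.norm(e),np.degrees(np.arctan2(e[1],e[0])),np.linalg.norm(w))
E
```

```text
[[ 0.2624 -0.4099  0.032 ]
 [ 0.2656 -0.3337  0.032 ]
 [ 0.3244 -0.3339  0.032 ]
 [ 0.3211 -0.4156  0.032 ]] [ 0.29339638 -0.37324618  0.032     ]
0.07903127629045542 87.61447072416784 0.05882649833745655
```

Request:
move_arm([
  [1,-0.0073,0,0,-0.174],
  [1,-0.0073,0,0,-0.174],
  [1,-0.0073,0,0,-0.174],
  [1,-0.0073,0,0,-0.174],
  [1,-0.0073,0,0,-0.174],
  [1,-0.0073,0,0,-0.174],
  [1,-0.0073,0,0,-0.174],
  [1,-0.0073,0,0,-0.174],
  [1,-0.0073,0,0,-0.174],
  [1,-0.0069,0,0,0],
])

```text
time_s: 28.7
tcp_pos: [0.2931, -0.374, 0.166]
eef_rot: [1.0, -0.02, -0.0, -0.0]
wrist_force: [1.0, -0.0, 0.5]
finger_gap: 0.0854
```

Request:
move_arm([
  [1,0,0,-0.05,0],
  [1,0,0,-0.05,0],
  [1,0,0,-0.02,0],
  [1,0,0,0,0],
])

```text
time_s: 29.2
tcp_pos: [0.2924, -0.3732, 0.045]
eef_rot: [1.0, -0.02, -0.002, -0.001]
wrist_force: [-0.6, 0.6, 0.0]
finger_gap: 0.0852
```

```bash
python3 - <<'E'
from h import *
st()
E
```

```text
t 29.2 tcp [ 0.2924 -0.3732  0.045 ] yaw -0.0395 F [-0.6  0.6  0. ] M [-0.04 -0.02  0.03] gap 0.0852
```

Request:
move_arm([
  [1,0,0,-0.012,0],
  [1,0,0,-0.012,0],
  [0.6,0,0,0,0],
  [0.5,0,0,0,0],
  [0.5,0,0,0,0],
  [0.5,0,0,0,0],
  [0.5,0,0,0.03,0],
  [0.5,0,0,0.05,0],
  [0.5,0,0,0.03,0],
], grip_force=40)

```text
time_s: 30.32
tcp_pos: [0.2944, -0.3746, 0.134]
eef_rot: [1.0, -0.021, 0.001, 0.0]
wrist_force: [0.2, 0.1, -1.4]
finger_gap: 0.0594
```

Request:
move_arm([
  [0.5,0.0184,-0.0005,0,0.174],
  [0.5,0.0184,-0.0005,0,0.174],
  [0.5,0.0184,-0.0005,0,0.174],
  [0.5,0.0184,-0.0005,0,0.174],
  [0.5,0.0184,-0.0005,0,0.174],
  [0.5,0.0184,-0.0005,0,0.174],
  [0.5,0.0184,-0.0005,0,0.174],
  [0.5,0.0184,-0.0005,0,0.174],
  [0.5,0.0184,-0.0005,0,0.174],
  [0.5,0,0,0,0],
])

```text
time_s: 31.58
tcp_pos: [0.4608, -0.3778, 0.1319]
eef_rot: [0.723, 0.691, -0.0, -0.0]
wrist_force: [-1.6, 0.4, -0.8]
finger_gap: 0.059
```

Request:
move_arm([
  [0.5,0,0,-0.05,0],
  [0.5,0,0,-0.04,0],
  [0.5,0,0,-0.008,0],
  [0.5,0,0,-0.004,0],
  [0.5,0,0,0,0],
])

```text
time_s: 32.2
tcp_pos: [0.4605, -0.3793, 0.0318]
eef_rot: [0.723, 0.69, 0.0, 0.001]
wrist_force: [-1.3, 0.0, -0.8]
finger_gap: 0.0589
```

```bash
python3 - <<'E'
from h import *
st()
E
```

```text
t 32.2 tcp [ 0.4605 -0.3793  0.0318] yaw 1.5242 F [-1.3  0.  -0.8] M [-0.01 -0.02 -0.01] gap 0.0589
```

Request:
move_arm([
  [0.5,0,0,-0.004,0],
  [0.5,0,0,-0.002,0],
  [0.5,0,0,0,0],
  [0.85,0,0,0,0],
  [0.85,0,0,0,0],
  [0.85,0,0,0.03,0],
  [0.85,0,0,0.06,0],
  [1,0,0,0.06,0],
  [1,0.006,0.055,0.01,0],
  [1,0.006,0.055,0,0],
])

```text
time_s: 33.45
tcp_pos: [0.4725, -0.2683, 0.1858]
eef_rot: [0.724, 0.69, 0.001, 0.001]
wrist_force: [1.9, 1.1, -0.0]
finger_gap: 0.0853
```

Request:
move_arm([
  [1,0.006,0.055,0,0],
  [1,0.006,0.055,0,0],
  [1,0.006,0.055,0,0],
  [1,0.006,0.055,0,0],
  [1,0.006,0.055,0,0],
  [1,0.006,0.055,0,0],
  [1,0.006,0.055,0,0],
  [1,0.006,0.055,0,0],
  [1,0.006,0.055,0,-0.03],
  [1,0.006,0.055,0,-0.03],
])

```text
time_s: 34.7
tcp_pos: [0.5319, 0.2831, 0.1843]
eef_rot: [0.744, 0.668, 0.0, 0.0]
wrist_force: [0.7, -0.8, -0.2]
finger_gap: 0.0856
```

Request:
move_arm([
  [1,0.006,0.055,0,0],
  [1,0.006,0.055,0,0],
  [1,0,0,0,0],
  [1,0,0,0,0],
])

```text
time_s: 35.2
tcp_pos: [0.5439, 0.3907, 0.1837]
eef_rot: [0.744, 0.669, -0.001, 0.001]
wrist_force: [0.1, -0.3, 0.4]
finger_gap: 0.085
```

```bash
python3 - <<'E'
from h import *
st(); c=cam('wrist','w22.png'); rects(c,.032,vmin=60,amin=1500,smax=70,box=(200,80,460,300))
t=cam('top'); print('top'); rects(t,.032,box=(130,155,185,200)); rects(t,.032,vmin=150,box=(413,160,480,252)); rects(t,.045,vmin=180,box=(340,140,413,275))
h=cv2.cvtColor(c['frame'],cv2.COLOR_RGB2HSV)[...,1]
m=((h<70)*255).astype(np.uint8); cv2.imwrite('pics/m22.png',m)
for r in range(80,300,12): print(r,''.join('#' if v<70 else '.' for v in h[r,200:460:4]))
E
```

```text
t 35.2 tcp [0.5439 0.3907 0.1837] yaw 1.4648 F [ 0.1 -0.3  0.4] M [-0.01  0.   -0.01] gap 0.085
px (292, 167, 87, 68) c [565.6 404.4] sz [79.9 66.9] ang 84.4
px (415, 80, 45, 220) c [576.3 498.4] sz [222.3  43.7] ang 1.8
top
px (130, 155, 46, 37) c [581.6 417.6] sz [128.2  92.5] ang 84.7
px (437, 211, 16, 27) c [ 461.7 -373.4] sz [40.7 70.7] ang 88.3
px (367, 164, 30, 97) c [ 490.9 -200. ] sz [258.7  65.3] ang 4.5
80 .......................................................##########
92 .......................................................##########
104 .......................................................##########
116 .......................................................##########
128 .......................................................##########
140 .......................................................##########
152 .......................................................##########
164 .......................................................##########
176 .......................######################..........##########
188 .......................######################..........##########
200 ........................#####################..........##########
212 ........................#####################..........##########
224 ........................#####################..........##########
236 .......................................................##########
248 .......................................................##########
260 ..###.................#.......##......................###########
272 ###....................................................##########
284 ##.............................#.........................########
296 .........................................................########
```

```bash
python3 - <<'E'
from h import *
c=load('wrist'); h=cv2.cvtColor(c['frame'],cv2.COLOR_RGB2HSV); s=h[...,1]
for r in (182,190,205,220,230):
    k=np.where(s[r,270:400]<65)[0]+270; print(r,k[0],k[-1]+1)
for u in (310,340,365): print(u,[(r,int(s[r,u]),int(h[r,u,2])) for r in list(range(163,184,2))+list(range(228,242,2))])
P=ray(c,[(293.5,176),(379,176),(377.5,235),(296,235)],.032); ce=P.mean(0)
print(np.round(P,4),ce); p=manip.state()['tcp_pos']; y=yaw(); d=ce[:2]-p[:2]; print('along jaw',d@[np.cos(y),np.sin(y)],'tooly',d@[np.sin(y),-np.cos(y)])
for i,j in((0,1),(3,2),(0,3),(1,2)):
    e=P[j]-P[i]; print(np.round(np.linalg.norm(e[:2]),4),np.degrees(np.arctan2(e[1],e[0])))
E
```

```text
182 292 378
190 292 378
205 293 378
220 293 377
230 294 376
310 [(163, 129, 166), (165, 125, 161), (167, 105, 141), (169, 45, 107), (171, 41, 105), (173, 37, 109), (175, 26, 138), (177, 21, 178), (179, 20, 183), (181, 19, 184), (183, 19, 185), (228, 21, 131), (230, 22, 130), (232, 24, 129), (234, 59, 138), (236, 126, 168), (238, 129, 170), (240, 131, 170)]
340 [(163, 118, 104), (165, 117, 105), (167, 80, 96), (169, 35, 87), (171, 32, 88), (173, 33, 93), (175, 28, 111), (177, 21, 124), (179, 24, 128), (181, 24, 128), (183, 22, 127), (228, 28, 129), (230, 24, 129), (232, 25, 131), (234, 73, 144), (236, 124, 173), (238, 126, 176), (240, 128, 171)]
365 [(163, 121, 101), (165, 113, 97), (167, 58, 88), (169, 30, 84), (171, 27, 85), (173, 25, 91), (175, 20, 114), (177, 18, 125), (179, 19, 124), (181, 23, 109), (183, 29, 96), (228, 31, 130), (230, 28, 129), (232, 32, 129), (234, 67, 125), (236, 110, 125), (238, 114, 123), (240, 115, 120)]
[[0.5366 0.3691 0.032 ]
 [0.5449 0.4469 0.032 ]
 [0.6041 0.4426 0.032 ]
 [0.5957 0.3637 0.032 ]] [0.57033032 0.40555769 0.032     ]
along jaw 0.018819009963576872 tooly 0.023899774594421077
0.0782 83.90256509779913
0.0793 83.933282115763
0.0594 -5.232451722588622
0.0594 -4.13240061316863
```

```bash
python3 - <<'E'
from h import *
for i in range(2):
    c=cam('wrist'); s=manip.state(); m=R.from_quat(s['eef_rot']).as_matrix()
    r,p=rt(c); print(np.round(m.T@(p-s['tcp_pos']),4), np.round(m.T@r,3).tolist(), np.round(s['tcp_pos'],4),yaw())
P=ray(c,[(292.5,176),(378.3,176),(376.3,235),(294.8,235)],.032); ce=P.mean(0); y=yaw(); d=ce[:2]-s['tcp_pos'][:2]
print(ce,'jaw',d@[np.cos(y),np.sin(y)],'tooly',d@[np.sin(y),-np.cos(y)])
E
```

```text
[ 0.0016 -0.0812 -0.1317] [[1.0, -0.0, -0.002], [0.001, 0.948, 0.318], [0.001, -0.318, 0.948]] [0.5446 0.3895 0.1846] 1.4622861497994326
[ 0.0015 -0.0811 -0.1318] [[1.0, -0.001, -0.002], [0.001, 0.948, 0.318], [0.001, -0.318, 0.948]] [0.5445 0.3897 0.1848] 1.4624420000818328
[0.57139223 0.40355022 0.032     ] jaw 0.016659396831186574 tooly 0.02523227839139757
```

Request:
move_arm([
  [1,0.0107,0.0152,-0.04,0.002],
  [1,0,0,-0.05,0],
  [1,0,0,-0.045,0],
  [1,0,0,0,0],
  [1,0,0,-0.006,0],
  [1,0,0,-0.006,0],
  [1,0,0,-0.005,0],
], grip_force=20)

```text
time_s: 36.28
tcp_pos: [0.5553, 0.4073, 0.0337]
eef_rot: [0.743, 0.669, 0.001, -0.0]
wrist_force: [0.2, -0.1, 0.5]
finger_gap: 0.0852
```

```bash
python3 - <<'E'
from h import *
st(); c=cam('wrist','w23.png')
g=c['frame'].mean(2).astype(int)
for r in (275,290): print(r,[(u,int(g[r,u])) for u in list(range(196,250,3))],[(u,int(g[r,u])) for u in range(395,445,3)])
E
```

```text
t 36.27 tcp [0.5553 0.4073 0.0337] yaw 1.467 F [ 0.2 -0.1  0.5] M [ 0.01 -0.03 -0.06] gap 0.0852
275 [(196, 115), (199, 138), (202, 138), (205, 138), (208, 100), (211, 51), (214, 47), (217, 47), (220, 47), (223, 47), (226, 76), (229, 137), (232, 118), (235, 118), (238, 118), (241, 118), (244, 119), (247, 120)] [(395, 110), (398, 94), (401, 96), (404, 94), (407, 96), (410, 87), (413, 53), (416, 53), (419, 53), (422, 54), (425, 56), (428, 61), (431, 108), (434, 116), (437, 116), (440, 115), (443, 84)]
290 [(196, 118), (199, 93), (202, 49), (205, 45), (208, 45), (211, 45), (214, 44), (217, 46), (220, 45), (223, 46), (226, 49), (229, 134), (232, 140), (235, 142), (238, 141), (241, 142), (244, 143), (247, 143)] [(395, 97), (398, 90), (401, 93), (404, 100), (407, 99), (410, 69), (413, 42), (416, 43), (419, 44), (422, 45), (425, 46), (428, 46), (431, 46), (434, 48), (437, 55), (440, 107), (443, 117)]
```

Centred (cover columns 227 to 411, finger midline 319). Cover B in the reject tray would be too close to the near wall, so I will use the far wall instead. That means gripping at the cover's +x side, 32 mm over.

Request:
move_arm([
  [1,0,0,0.025,0],
  [1,0.0318,-0.0034,0,0],
  [1,0,0,0,0],
  [1,0,0,-0.015,0],
  [1,0,0,-0.01,0],
  [1,0,0,-0.007,0],
  [1,0,0,-0.006,0],
  [1,0,0,0,0],
])

```text
time_s: 37.33
tcp_pos: [0.5859, 0.4032, 0.0187]
eef_rot: [0.743, 0.67, -0.0, -0.0]
wrist_force: [-0.4, -0.2, -0.2]
finger_gap: 0.0857
```

Request:
move_arm([
  [0.8,0,0,0,0],
  [0.6,0,0,0,0],
  [0.6,0,0,0,0],
  [0.6,0,0,0,0],
])

```text
time_s: 37.83
tcp_pos: [0.5865, 0.4034, 0.0195]
eef_rot: [0.743, 0.669, 0.0, 0.0]
wrist_force: [0.0, 0.1, -0.1]
finger_gap: 0.0795
```

```bash
python3 - <<'E'
from h import *
st()
E
```

```text
t 37.83 tcp [0.5865 0.4034 0.0195] yaw 1.467 F [ 0.   0.1 -0.1] M [-0.03 -0.15  0.02] gap 0.0795
```

Request:
move_arm([
  [0.6,0,0,0.02,0],
  [0.6,0,0,0.06,0],
  [0.6,0,0,0.06,0],
  [0.6,0.0038,-0.0529,0.02,0.0038],
  [0.6,0.0038,-0.0529,0,0.0038],
  [0.6,0.0038,-0.0529,0,0.0038],
  [0.6,0.0038,-0.0529,0,0.0038],
  [0.6,0.0038,-0.0529,0,0.0038],
  [0.6,0.0038,-0.0529,0,0.0038],
  [0.6,0.0038,-0.0529,0,0.0038],
])

```text
time_s: 39.08
tcp_pos: [0.613, 0.0314, 0.1809]
eef_rot: [0.734, 0.679, 0.001, 0.0]
wrist_force: [0.9, 0.0, -1.8]
finger_gap: 0.0795
```

Request:
move_arm([
  [0.6,0.0038,-0.0529,0,0.0038],
  [0.6,0.0038,-0.0529,0,0.0038],
  [0.6,0.0038,-0.0529,0,0.0038],
  [0.6,0.0038,-0.0529,0,0.0038],
  [0.6,0.0038,-0.0529,0,0.0038],
  [0.6,0.0038,-0.0529,0,0.0038],
  [0.6,0.0038,-0.0529,0,0.0038],
  [0.6,0.0038,-0.0529,0,0.0038],
  [0.6,0,0,0,0],
  [0.6,0,0,0,0],
])

```text
time_s: 40.33
tcp_pos: [0.6434, -0.3899, 0.18]
eef_rot: [0.724, 0.69, 0.001, -0.0]
wrist_force: [0.8, 0.3, -1.7]
finger_gap: 0.0797
```

```bash
python3 - <<'E'
from h import *
st(); c=cam('wrist','w24.png')
E
```

```text
t 40.33 tcp [ 0.6434 -0.3899  0.18  ] yaw 1.5236 F [ 0.8  0.3 -1.7] M [ 0.02 -0.07 -0.  ] gap 0.0797
```

Request:
move_arm([
  [0.6,0,0,-0.06,0],
  [0.6,0,0,-0.05,0],
  [0.6,0,0,-0.024,0],
  [0.6,0,0,-0.003,0],
  [0.6,0,0,-0.003,0],
  [0.6,0,0,-0.003,0],
  [0.6,0,0,-0.003,0],
  [0.6,0,0,-0.003,0],
  [0.6,0,0,-0.003,0],
  [0.6,0,0,0,0],
])

```text
time_s: 41.62
tcp_pos: [0.649, -0.3913, 0.0334]
eef_rot: [0.723, 0.691, 0.003, 0.006]
wrist_force: [5.0, -0.0, 8.4]
finger_gap: 0.0797
```

```bash
python3 - <<'E'
from h import *
st()
E
```

```text
t 41.62 tcp [ 0.649  -0.3913  0.0334] yaw 1.5259 F [ 5.  -0.   8.4] M [ 0.24 -0.86  0.08] gap 0.0797
```

Request:
move_arm([
  [0.6,-0.002,0,-0.003,0],
  [0.6,-0.002,0,-0.003,0],
  [0.6,-0.002,0,-0.002,0],
  [0.6,-0.003,0,0,0],
  [0.6,-0.003,0,0,0],
  [0.6,0,0,0,0],
])

```text
time_s: 42.38
tcp_pos: [0.6454, -0.3912, 0.0304]
eef_rot: [0.722, 0.692, 0.007, 0.013]
wrist_force: [15.7, -0.0, 15.2]
finger_gap: 0.0792
```

```bash
python3 - <<'E'
from h import *
st()
E
```

```text
t 42.38 tcp [ 0.6454 -0.3912  0.0304] yaw 1.5284 F [15.7 -0.  15.2] M [ 0.2  -3.06 -0.05] gap 0.0792
```

Request:
move_arm([
  [0.6,-0.002,0,-0.003,0],
  [0.6,-0.001,0,-0.003,0],
  [0.6,-0.002,0,-0.002,0],
  [0.6,-0.001,0,-0.002,0],
  [0.6,0,0,0,0],
])

```text
time_s: 43.0
tcp_pos: [0.6435, -0.3912, 0.0233]
eef_rot: [0.721, 0.692, 0.009, 0.016]
wrist_force: [19.7, 1.5, 20.8]
finger_gap: 0.0795
```

```bash
python3 - <<'E'
from h import *
st()
E
```

```text
t 43.0 tcp [ 0.6435 -0.3912  0.0233] yaw 1.5298 F [19.7  1.5 20.8] M [ 0.34 -3.75 -0.04] gap 0.0795
```

Request:
move_arm([
  [0.6,-0.003,0,-0.001,0],
  [0.6,-0.003,0,-0.001,0],
  [0.6,-0.002,0,-0.002,0],
  [0.6,0,0,-0.002,0],
  [0.6,0,0,0,0],
])

```text
time_s: 43.62
tcp_pos: [0.6416, -0.3912, 0.0208]
eef_rot: [0.721, 0.693, 0.012, 0.021]
wrist_force: [27.3, 1.5, 27.7]
finger_gap: 0.0796
```

```bash
python3 - <<'E'
from h import *
st()
E
```

```text
t 43.62 tcp [ 0.6416 -0.3912  0.0208] yaw 1.5314 F [27.3  1.5 27.7] M [ 0.37 -5.25 -0.13] gap 0.0796
```

Request:
move_arm([
  [0.6,0.003,0,-0.003,0],
  [0.6,0.004,0,-0.003,0],
  [0.6,0.004,0,-0.002,0],
  [0.6,0.004,0,-0.001,0],
  [0.6,0.004,0,-0.001,0],
  [0.6,0.004,0,-0.001,0],
])

```text
time_s: 44.38
tcp_pos: [0.6479, -0.3916, 0.0103]
eef_rot: [0.723, 0.691, 0.005, 0.006]
wrist_force: [-10.4, 15.9, 52.8]
finger_gap: 0.0792
```

```bash
python3 - <<'E'
from h import *
st()
E
```

```text
t 44.38 tcp [ 0.6479 -0.3916  0.0103] yaw 1.5262 F [-10.4  15.9  52.8] M [ 2.46  2.43 -0.06] gap 0.0792
```

Height is down to 10 mm, so it is rotating well. I drag further with less load.

Request:
move_arm([
  [0.6,0.003,0,0.002,0],
  [0.6,0.004,0,0,0],
  [0.6,0.004,0,0,0],
  [0.6,0.004,0,0,0],
  [0.6,0.004,0,0,0],
  [0.6,0.004,0,0,0],
])

```text
time_s: 45.12
tcp_pos: [0.6607, -0.3944, 0.0071]
eef_rot: [0.724, 0.69, -0.001, 0.0]
wrist_force: [-17.7, 7.5, 43.0]
finger_gap: 0.0796
```

```bash
python3 - <<'E'
from h import *
st()
E
```

```text
t 45.12 tcp [ 0.6607 -0.3944  0.0071] yaw 1.5218 F [-17.7   7.5  43. ] M [1.92 5.08 0.1 ] gap 0.0796
```

Request:
move_arm([
  [0.6,-0.004,0,0.004,0],
  [0.6,-0.002,0,0.004,0],
  [0.6,0,0,0,0],
  [0.95,0,0,0,0],
  [1,0,0,0,0],
  [1,0,0,0,0],
  [1,0,0,0.02,0],
  [1,0,0,0.05,0],
  [1,0,0,0.06,0],
  [1,0,0,0,0],
])

```text
time_s: 46.38
tcp_pos: [0.6604, -0.3927, 0.1414]
eef_rot: [0.723, 0.69, 0.002, 0.006]
wrist_force: [-0.3, -0.3, 0.7]
finger_gap: 0.0856
```

```bash
python3 - <<'E'
from h import *
st(); t=cam('top','t25.png'); s=cam('scene','s25.png'); c=cam('wrist','w25.png')
h=cv2.cvtColor(c['frame'],cv2.COLOR_RGB2HSV)
for r in range(180,360,8): print(r,' '.join('%3d'%v for v in h[r,224:420:8,1]),' | ',' '.join('%3d'%v for v in h[r,224:420:16,2]))
E
```

```text
t 46.38 tcp [ 0.6604 -0.3927  0.1414] yaw 1.5242 F [-0.3 -0.3  0.7] M [ 0.05 -0.06  0.01] gap 0.0856
180 126 127 128 128 130  32  20  22  22  20  22  20  20   5  15   6  20  20  22 116 128 131 131 132 132  |  170 170 175 129 128 129 127 103 127 127 165 170 170
188 127 127 126 127 127  96  20  22  22  24  24  22  22  30  49   6  20  20  26 126 128 130 132 133 132  |  181 154 159 127 128 128 130  78 143 128 169 181 172
196 127 127 127 128 127 129  19  18  20  21  18  20  22  24  22  22  22  25  23 126 128 129 133 131 134  |  185 166 165 144 141 140 140 142 141 143 174 167 168
204 126 128 128 129 130 130  18  28  21  21  22  23  24  24  27  25  26  27  64 125 130 129 130 132 132  |  174 160 176 143 143 141 141 141 140 144 177 167 172
212 126 126 128 129 129 130 131 131 130 129 122 120 124 123 123 121 124 123 121 116 120 123 125 127 130  |  164 157 156 162 172 123 154 166 167 148 115 112 129
220 127 125 127 131 131 131 131 132 132 125 123 124 121 118 118 118 116 117 117 119 119 123 125 128 129  |  168 159 162 167 172 114 114 115 123 118 120 116 115
228 128 128 130 129 130 132 133 133 130
[... 1980 characters left out ...]
 132  |  193 170 170 173 172 172 168 157 175 172 163 161 168
332   5 131 130 132 131 131 132 131 132 131 134 132 131 130 133 131 131 132 132 132 131 131 131 131 131  |  196 172 175 157 170 162 175 163 163 164 162 167 177
340   5 127 133 132 131 133 131 132 133 133 132 130 130 132 131 132 132 132 131 131 130 131 131 132 128  |  166 169 162 175 177 170 159 166 170 167 176 169 159
348   8  69  77  70  57  41  21  19  12   7   7   7   5   4   6   5   5   5   5   5   6   5   5   6   6  |  150 153 162 180 188 195 194 197 191 195 201 201 198
356 125 122 121 119  73   6   5   5   5   5   5   7   7   5   4   5   5   5   6   4   5   6   5   5   4  |  112 116 118 198 197 193 196 195 200 202 196 197 194
```

```bash
python3 - <<'E'
import cv2,numpy as np
c=cv2.imread('pics/w25.png'); s=cv2.imread('pics/s25.png')
cv2.imwrite('pics/c25.png',np.hstack([c[20:380,180:470],cv2.resize(s[110:260,110:300],(456,360),interpolation=cv2.INTER_CUBIC)]))
E
```

```text
(no output)
```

View pics/c25.png

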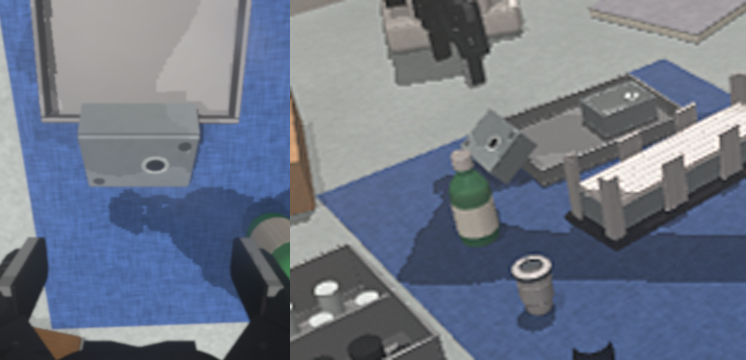

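The last picture shows cover A leaning back on the wall at about 50°, roof towards +x and up. It was not quite upright when released. I solve its tilt from the edge rows.

```bash
python3 - <<'E'
from h import *
from scipy.optimize import least_squares
c=load('wrist')
def pts(q):
    x,z,t=q  # roof bottom edge (x,z), tilt t: roof direction up-left
    u=np.array([-np.cos(t),np.sin(t)]); n=np.array([-np.sin(t),-np.cos(t)]) # along roof ; toward rim
    a=np.array([x,z]); b=a+.06*u; d=b+.032*n; e=a+.032*n
    return a,b,d,e
def res(q):
    a,b,d,e=pts(q); P=[[p[0],-.39,p[1]] for p in(a,b,d)]
    return np.r_[proj(c,P)[:,1]-[207,156,124.5], 100*min(e[1],0)*0]
r=least_squares(res,[.68,.03,.9]); print(r.cost,r.x[:2],np.degrees(r.x[2]),[np.round(p,4) for p in pts(r.x)])
for p in pts(r.x)[:3]: print(ray(c,[(268 if p[1]<.04 else 260,0)],.03)[0][1:2])
print(np.round(ray(c,[(268,207),(370,207)],r.x[1]),4),np.round(ray(c,[(260,124.5),(380,124.5)],pts(r.x)[2][1]),4))
E
```

```text
1.4136387421560532e-26 [0.66994184 0.01932499] 34.25991129197685 [array([0.6699, 0.0193]), array([0.6204, 0.0531]), array([0.6023, 0.0267]), array([ 0.6519, -0.0071])]
[-0.41557685]
[-0.42073614]
[-0.41557685]
[[ 0.668  -0.4317  0.0193]
 [ 0.6719 -0.3477  0.0193]] [[ 0.6004 -0.4298  0.0267]
 [ 0.6046 -0.3417  0.0267]]
```

Request:
move_arm([
  [1,-0.0075,0,-0.04,0],
  [1,0,0,-0.045,0],
  [1,0,0,-0.01,0],
  [1,0,0,-0.008,0],
  [1,0,0,-0.008,0],
  [1,0,0,-0.006,0],
  [1,0,0,-0.004,0],
  [1,0,0,0,0],
])

```text
time_s: 47.52
tcp_pos: [0.6497, -0.3901, 0.0113]
eef_rot: [0.723, 0.69, 0.0, -0.0]
wrist_force: [0.2, 0.0, 0.2]
finger_gap: 0.0857
```

```bash
python3 - <<'E'
from h import *
st()
E
```

```text
t 47.52 tcp [ 0.6497 -0.3901  0.0113] yaw 1.5241 F [0.2 0.  0.2] M [ 0.01 -0.02 -0.06] gap 0.0857
```

Request:
move_arm([
  [1,0.003,0,0.007,0],
  [1,0,0,0,0],
  [0.8,0,0,0,0],
  [0.6,0,0,0,0],
  [0.6,0,0,0,0],
  [0.6,0,0,0,0],
  [0.6,-0.002,0,0.005,0],
  [0.6,-0.003,0,0,0],
  [0.6,-0.003,0,0,0],
  [0.6,0,0,0,0],
], grip_force=20)

```text
time_s: 48.78
tcp_pos: [0.6466, -0.3898, 0.0242]
eef_rot: [0.723, 0.691, 0.001, 0.001]
wrist_force: [4.7, -0.5, 1.2]
finger_gap: 0.0796
```

```bash
python3 - <<'E'
from h import *
st(); cam('wrist','w26.png')
E
```

```text
t 48.77 tcp [ 0.6466 -0.3898  0.0242] yaw 1.5248 F [ 4.7 -0.5  1.2] M [ 0.03 -1.    0.02] gap 0.0796
```

Request:
move_arm([
  [0.6,-0.003,0,0,0],
  [0.6,-0.003,0,0,0],
  [0.6,-0.003,0,0,0],
  [0.6,-0.003,0,0,0],
  [0.6,-0.002,0,0,0],
  [0.6,0,0,0,0],
])

```text
time_s: 49.58
tcp_pos: [0.6401, -0.3895, 0.0285]
eef_rot: [0.722, 0.692, 0.005, 0.008]
wrist_force: [14.6, 0.2, 8.3]
finger_gap: 0.0791
```

```bash
python3 - <<'E'
from h import *
st()
E
```

```text
t 49.58 tcp [ 0.6401 -0.3895  0.0285] yaw 1.5273 F [14.6  0.2  8.3] M [ 0.12 -3.04 -0.14] gap 0.0791
```

Request:
move_arm([
  [0.6,-0.003,0,-0.002,0],
  [0.6,-0.003,0,-0.002,0],
  [0.6,-0.002,0,-0.003,0],
  [0.6,0,0,-0.003,0],
  [0.6,0,0,0,0],
])

```text
time_s: 50.2
tcp_pos: [0.6384, -0.3897, 0.0247]
eef_rot: [0.721, 0.692, 0.008, 0.013]
wrist_force: [19.2, 3.3, 24.5]
finger_gap: 0.0795
```

```bash
python3 - <<'E'
from h import *
st()
E
```

```text
t 50.2 tcp [ 0.6384 -0.3897  0.0247] yaw 1.5294 F [19.2  3.3 24.5] M [ 0.75 -3.64 -0.13] gap 0.0795
```

Request:
move_arm([
  [0.6,0.004,0,0,0],
  [0.6,0.004,0,0,0],
  [0.6,0.004,0,0,0],
  [0.6,0.004,0,0,0],
  [0.6,0.004,0,0,0],
  [0.6,0.004,0,0,0],
  [0.6,0.003,0,0,0],
])

```text
time_s: 51.08
tcp_pos: [0.647, -0.3914, 0.0157]
eef_rot: [0.724, 0.69, -0.002, -0.002]
wrist_force: [-9.7, 3.0, 15.6]
finger_gap: 0.0794
```

```bash
python3 - <<'E'
from h import *
st()
E
```

```text
t 51.08 tcp [ 0.647  -0.3914  0.0157] yaw 1.5232 F [-9.7  3.  15.6] M [ 0.72  2.28 -0.05] gap 0.0794
```

Good: friction is rolling it over as the height falls. Continue.

Request:
move_arm([
  [0.6,0.004,0,-0.002,0],
  [0.6,0.004,0,-0.001,0],
  [0.6,0.004,0,-0.001,0],
  [0.6,0.004,0,-0.001,0],
  [0.6,0.004,0,-0.001,0],
])

```text
time_s: 51.7
tcp_pos: [0.6652, -0.3928, 0.0089]
eef_rot: [0.724, 0.689, -0.003, -0.002]
wrist_force: [-7.3, 0.1, 12.7]
finger_gap: 0.0796
```

```bash
python3 - <<'E'
from h import *
st()
E
```

```text
t 51.7 tcp [ 0.6652 -0.3928  0.0089] yaw 1.5216 F [-7.3  0.1 12.7] M [0.25 2.21 0.04] gap 0.0796
```

Request:
move_arm([
  [0.6,0.004,0,-0.002,0],
  [0.6,0.004,0,-0.001,0],
  [0.6,0.003,0,-0.001,0],
  [0.6,0,0,0,0],
])

```text
time_s: 52.2
tcp_pos: [0.6742, -0.394, 0.0071]
eef_rot: [0.725, 0.689, -0.004, -0.003]
wrist_force: [-13.9, 3.7, 22.5]
finger_gap: 0.0793
```

```bash
python3 - <<'E'
from h import *
st(); c=cam('wrist','w27.png'); h=cv2.cvtColor(c['frame'],cv2.COLOR_RGB2HSV)
for u in (280,340): print(u,[(r,int(h[r,u,1]),int(h[r,u,2])) for r in range(120,300,6)])
E
```

```text
t 52.2 tcp [ 0.6742 -0.394   0.0071] yaw 1.5207 F [-13.9   3.7  22.5] M [ 0.73  3.79 -0.07] gap 0.0793
280 [(120, 7, 145), (126, 7, 144), (132, 5, 143), (138, 6, 90), (144, 7, 108), (150, 4, 133), (156, 110, 127), (162, 116, 138), (168, 118, 132), (174, 120, 130), (180, 121, 137), (186, 123, 135), (192, 125, 137), (198, 111, 92), (204, 108, 83), (210, 108, 87), (216, 92, 100), (222, 13, 154), (228, 13, 154), (234, 16, 156), (240, 11, 156), (246, 15, 158), (252, 11, 158), (258, 11, 157), (264, 15, 158), (270, 10, 157), (276, 11, 157), (282, 10, 157), (288, 13, 157), (294, 13, 156)]
340 [(120, 7, 142), (126, 5, 141), (132, 4, 140), (138, 3, 86), (144, 2, 105), (150, 6, 134), (156, 122, 140), (162, 125, 149), (168, 124, 146), (174, 120, 136), (180, 119, 133), (186, 117, 137), (192, 115, 133), (198, 105, 114), (204, 91, 98), (210, 87, 97), (216, 77, 99), (222, 15, 149), (228, 15, 151), (234, 14, 151), (240, 15, 154), (246, 15, 154), (252, 12, 154), (258, 12, 153), (264, 12, 154), (270, 12, 154), (276, 12, 154), (282, 15, 155), (288, 13, 155), (294, 12, 153)]
```

Request:
move_arm([
  [0.6,-0.002,0,0.002,0],
  [0.6,-0.002,0,0.002,0],
  [0.6,0,0,0,0],
  [0.95,0,0,0,0],
  [1,0,0,0,0],
  [1,0,0,0,0],
  [1,0,0,0.02,0],
  [1,0,0,0.05,0],
  [1,0,0,0.06,0],
  [1,0,0,0,0],
])

```text
time_s: 53.5
tcp_pos: [0.6799, -0.3927, 0.1469]
eef_rot: [0.723, 0.69, 0.002, 0.006]
wrist_force: [-0.4, 0.3, -0.4]
finger_gap: 0.0857
```

```bash
python3 - <<'E'
from h import *
o=load('wrist'); print(ray(o,[(310,219)],.06))
st(); c=cam('wrist','w28.png'); h=cv2.cvtColor(c['frame'],cv2.COLOR_RGB2HSV)
for r in range(130,330,8): print(r,''.join('#' if v<70 else '.' for v in h[r,230:420:4,1]),' '.join('%3d'%v for v in h[r,256:400:12,2]))
E
```

```text
[[ 0.62689963 -0.39249877  0.06      ]]
t 53.5 tcp [ 0.6799 -0.3927  0.1469] yaw 1.5243 F [-0.4  0.3 -0.4] M [-0.05 -0.    0.01] gap 0.0857
130 ................................................ 147 148 143 149 148 149 155 143 142 148 148 154
138 ................................................ 146 150 135 145 142 145 149 139 158 141 142 135
146 ................................................ 153 151 147 146 147 148 145 150 154 151 142 156
154 ................................................ 151 138 149 143 145 154 148 141 156 157 158 159
162 ................................................ 163 154 153 139 149 155 160 160 163 161 167 168
170 ................................................ 174 165 161 156 158 159 169 167 173 165 160 174
178 ................................................ 172 166 164 148 152 149 146 151 157 156 166 167
186 ......................#############............. 166 163 120 120 119 121 119 121 117 110 167 169
194 ............########################............ 165 166 101 103 111 115 118 123 129 125 171 161
202 ...........#########################...........
[... 864 characters left out ...]
............................................## 171 172 161 165 162 166 166 161 161 151 146 113
282 ..............................................## 166 166 165 160 169 166 165 162 163 166 170 110
290 #.............................................## 165 165 167 169 161 169 163 175 170 166 166 127
298 #.............................................## 160 167 151 166 162 171 165 152 152 174 166 168
306 #..............................................# 166 168 165 161 153 175 154 158 152 155 168 165
314 ##.............................................# 169 164 169 176 157 168 165 167 173 164 161 162
322 .############################################### 165 187 186 194 187 193 194 193 194 193 200 198
```

The cover seems to have rolled right over on release: a bright interior shows at rows 186–262. I check the bosses numerically at the places where they must project.

```bash
python3 - <<'E'
from h import *
c=load('wrist'); f=c['frame']; h=cv2.cvtColor(f,cv2.COLOR_RGB2HSV); g=cv2.cvtColor(f,cv2.COLOR_RGB2GRAY)
m=((h[...,1]<70)*255).astype(np.uint8); m[:150]=0; m[275:]=0; m[:,:240]=0; m[:,400:]=0
k=max(cv2.findContours(m,0,1)[0],key=cv2.contourArea)
P=ray(c,k[:,0,:].astype(float),.03)[:,:2]*1000; ce,sz,a=cv2.minAreaRect(P.astype(np.float32)); print(cv2.boundingRect(k),ce,sz,a)
for r in range(184,268,3): print(r,' '.join('%3d'%v for v in g[r,270:380:3]))
E
```

```text
(274, 186, 99, 77) (710.6404418945312, -390.17633056640625) (81.8827133178711, 70.27732849121094) 88.13566589355469
184 107 104 100  98  97  98 103 103 102 102 102 101 102 101 101 100 101 103 100 100 101 102 105 104 101 101 104 103 104 100  99  99 102 105 104 104 106
187 105 101  98  91  91  90  89  88  90  91  92  92  93  93  95  97  98  99 100 100  97 100 100 100  98  98  98  98  98  96  92  91  90 103 102 105 112
190 105 105  97  86  87  87  88  89  89  91  91  93  93  94  96  96  97  97  98  98  99  98  98  97  97  97  95  95  94  93  92  92  91  88  80  96 111
193 110 104  90  86  87  88  88  90  91  92  93  94  94  93  93  95  96  96  98  99  99 101 100 100 100  99 100  99  99  97  97  95  95  99  90 103 109
196 110 117 141 151 151 150 149 151 151 153 153 152 152 152 153 156 156 156 155 155 154 158 158 158 159 160 161 164 165 164 164 162 164 165 129 110 109
199 108 132 171 174 186 187 188 208 210 211 218 217 217 216 215 216 220 220 219 219 218 218 219 219 219 219 219 219 221 220 220 175 157 170 123 108 104
202 109 128 171 124 142 166 168 232 236 233 232 235 234 234 234 233 233 
[... 2571 characters left out ...]
 104 103 103 107 117 117 113 112 112 110 104 103 102 103 102 102 102 103 117 110  81  79  82
256 105 104 124 176 130 113 117 117 118 120 120 118 107 104 104 107 109 119 121 119 120 120 126 116 110 108 105 105 106 109 109 109 122 110  82  79  81
259 103 103 121 169 166 153 160 160 167 172 172 169 162 138 134 160 176 176 174 167 170 171 170 169 168 144 115 114 114 115 113 113 114 109  80  79  82
262 106 108 114 142 145 143 141 140 141 136 135 134 137 135 137 136 131 131 131 130 131 134 134 131 123 125 114 115 109 111 104  87  85  83  79  77  77
265 105 107 105 102 103 100 108 107 105 106 106 102 103 104 109 105 107 110 107 103 104 110 112 110 102 104 105 114 107 106 106 108  90  77  80  77  76
```

Two bosses are clear, with dark screw holes at (298,228) and (348,228), 50 px apart as expected. Cover A is sound and underside up. Its pose comes from the holes and rim.

```bash
python3 - <<'E'
from h import *
c=load('wrist'); H=ray(c,[(298.3,227.8),(348.3,227.8)],.028); e=H[1]-H[0]; print(H,H.mean(0),np.linalg.norm(e),np.degrees(np.arctan2(e[1],e[0])))
print('rim',ray(c,[(325,195.5),(325,263.5)],.032))
b=load('scene'); st()
E
```

```text
[[ 0.71277003 -0.41144189  0.028     ]
 [ 0.71466609 -0.36869471  0.028     ]] [ 0.71371806 -0.3900683   0.028     ] 0.042789216480418606 87.4603046988586
rim [[ 0.68314135 -0.38737771  0.032     ]
 [ 0.74627054 -0.38998993  0.032     ]]
t 53.55 tcp [ 0.6785 -0.3916  0.143 ] yaw 1.5241 F [-0.5 -0.1 -0.6] M [0.01 0.05 0.01] gap 0.0855
```

Request:
move_arm([
  [1,0.0036,0,0,-0.174],
  [1,0.0036,0,0,-0.174],
  [1,0.0036,0,0,-0.174],
  [1,0.0036,0,0,-0.174],
  [1,0.0036,0,0,-0.174],
  [1,0.0036,0,0,-0.174],
  [1,0.0036,0,0,-0.174],
  [1,0.0036,0,0,-0.174],
  [1,0.0036,0.001,0,-0.174],
  [1,0.003,0,0,0],
])

```text
time_s: 54.8
tcp_pos: [0.712, -0.3885, 0.1362]
eef_rot: [1.0, -0.02, -0.001, -0.0]
wrist_force: [0.0, -0.4, -0.3]
finger_gap: 0.0856
```

Request:
move_arm([
  [1,0,0,-0.05,0],
  [1,0,0,-0.045,0],
  [1,0,0,0,0],
])

```text
time_s: 55.18
tcp_pos: [0.7095, -0.3869, 0.0368]
eef_rot: [1.0, -0.02, -0.004, -0.002]
wrist_force: [-0.5, 1.1, -0.0]
finger_gap: 0.0853
```

```bash
python3 - <<'E'
from h import *
st()
E
```

```text
t 55.17 tcp [ 0.7095 -0.3869  0.0368] yaw -0.0399 F [-0.5  1.1 -0. ] M [-0.07 -0.01  0.01] gap 0.0853
```

Request:
move_arm([
  [1,0.001,0,-0.008,0],
  [1,0,0,-0.006,0],
  [1,0,0,0,0],
  [0.6,0,0,0,0],
  [0.5,0,0,0,0],
  [0.5,0,0,0,0],
  [0.5,0,0,0,0],
], grip_force=40)

```text
time_s: 56.05
tcp_pos: [0.7138, -0.3895, 0.0296]
eef_rot: [1.0, -0.021, 0.001, 0.0]
wrist_force: [-0.0, 0.8, 5.1]
finger_gap: 0.0589
```

```bash
python3 - <<'E'
from h import *
st()
E
```

```text
t 56.05 tcp [ 0.7138 -0.3895  0.0296] yaw -0.0417 F [-0.   0.8  5.1] M [0.06 0.02 0.03] gap 0.0589
```

Request:
move_arm([
  [1,0,0,0,0],
  [1,0,0,0,0],
  [1,0,0,-0.008,0],
  [1,0,0,0,0],
  [0.6,0,0,0,0],
  [0.5,0,0,0,0],
  [0.5,0,0,0,0],
  [0.5,0,0,0,0],
])

```text
time_s: 57.05
tcp_pos: [0.7133, -0.3893, 0.0206]
eef_rot: [1.0, -0.021, 0.0, 0.0]
wrist_force: [0.1, -0.6, 0.9]
finger_gap: 0.059
```

```bash
python3 - <<'E'
from h import *
st()
E
```

```text
t 57.05 tcp [ 0.7133 -0.3893  0.0206] yaw -0.0419 F [ 0.1 -0.6  0.9] M [-0.06  0.01  0.02] gap 0.059
```

Request:
move_arm([
  [0.5,0,0,0.03,0],
  [0.5,0,0,0.055,0],
  [0.5,0,0,0.055,0],
  [0.5,-0.022,0.019,0,0.169],
  [0.5,-0.022,0.019,0,0.169],
  [0.5,-0.022,0.019,0,0.169],
  [0.5,-0.022,0.019,0,0.169],
  [0.5,-0.022,0.019,0,0.169],
  [0.5,-0.022,0.019,0,0.169],
  [0.5,-0.022,0.019,0,0.169],
])

```text
time_s: 58.3
tcp_pos: [0.558, -0.2554, 0.1599]
eef_rot: [0.84, 0.542, -0.0, -0.0]
wrist_force: [-0.4, -0.4, -0.9]
finger_gap: 0.059
```

Request:
move_arm([
  [0.5,-0.022,0.019,0,0.169],
  [0.5,-0.022,0.019,0,0.169],
  [0.5,-0.022,0.019,0,0.169],
  [0.5,0,0,-0.03,0],
  [0.5,0,0,0,0],
  [0.5,0,0,0,0],
])

```text
time_s: 59.05
tcp_pos: [0.4934, -0.1997, 0.1309]
eef_rot: [0.68, 0.734, -0.0, 0.0]
wrist_force: [-0.1, -0.1, -2.0]
finger_gap: 0.0589
```

```bash
python3 - <<'E'
from h import *
st(); c=cam('wrist','w29.png'); m=(c['frame'].min(2)>150).astype(np.uint8)
for r in range(10,260,20):
    k=np.where(m[r,200:440])[0]+200; print(r,len(k),k[:1],k[-1:])
E
```

```text
t 59.05 tcp [ 0.4934 -0.1997  0.1309] yaw 1.6473 F [-0.1 -0.1 -2. ] M [ 0.02 -0.03 -0.03] gap 0.0589
10 95 [269] [369]
30 103 [268] [370]
50 102 [267] [368]
70 101 [268] [368]
90 99 [269] [367]
110 97 [270] [366]
130 108 [248] [383]
150 105 [249] [381]
170 102 [251] [380]
190 0 [] []
210 62 [309] [391]
230 83 [253] [384]
250 85 [255] [383]
```

Request:
move_arm([
  [0.5,0,0,-0.03,0],
  [0.5,0,0,-0.018,0],
  [0.5,0,0,-0.008,0],
  [0.5,0,0,-0.003,0],
  [0.5,0,0,0,0],
])

```text
time_s: 59.72
tcp_pos: [0.4936, -0.1994, 0.0718]
eef_rot: [0.679, 0.734, 0.0, 0.0]
wrist_force: [0.2, 1.1, -1.9]
finger_gap: 0.0588
```

```bash
python3 - <<'E'
from h import *
st()
E
```

```text
t 59.73 tcp [ 0.4936 -0.1994  0.0718] yaw 1.6479 F [ 0.2  1.1 -1.9] M [-0.05  0.02  0.04] gap 0.0588
```

Request:
move_arm([
  [0.5,0,0,-0.002,0],
  [0.5,0,0,-0.0015,0],
  [0.5,0,0,0,0],
  [0.85,0,0,0,0],
  [0.85,0,0,0,0],
  [0.85,0,0,0,0],
  [0.85,0,0,0.03,0],
  [0.85,0,0,0.05,0],
  [1,0,0,0.05,0],
  [1,0,0.05,0.03,0],
])

```text
time_s: 60.98
tcp_pos: [0.4936, -0.1531, 0.2308]
eef_rot: [0.682, 0.731, 0.001, 0.002]
wrist_force: [0.6, 1.2, -0.6]
finger_gap: 0.0855
```

Request:
move_arm([
  [1,0,0.05,0,0],
  [1,0,0.05,0,0],
  [1,0,0,0,0],
  [1,0,0,0,0],
])

```text
time_s: 61.48
tcp_pos: [0.4931, -0.0499, 0.2278]
eef_rot: [0.679, 0.734, -0.0, 0.0]
wrist_force: [0.3, -0.3, -1.0]
finger_gap: 0.0854
```

```bash
python3 - <<'E'
from h import *
st(); c=cam('wrist','w30.png'); t=cam('top','t30.png'); t0=cv2.imread('pics/top0.png')[...,::-1]
h=cv2.cvtColor(t['frame'],cv2.COLOR_RGB2HSV)
print('sheet/tray'); rects(t,.045,vmin=180,box=(340,140,413,275),amin=100)
print('reject'); rects(t,.032,vmin=140,box=(420,172,470,242),amin=60)
d=(cv2.absdiff(t['frame'],t0).max(2)>45).astype(np.uint8); d=cv2.morphologyEx(d,cv2.MORPH_OPEN,np.ones((3,3)))
for k in cv2.findContours(d,0,2)[0]:
    if cv2.contourArea(k)>15: print('changed',cv2.boundingRect(k))
g=cv2.cvtColor(t['frame'],cv2.COLOR_RGB2GRAY)
for r in range(150,272,3): print(r,' '.join('%3d'%v for v in g[r,358:410:2]))
E
```

```text
t 61.48 tcp [ 0.4931 -0.0499  0.2278] yaw 1.6478 F [ 0.3 -0.3 -1. ] M [0.02 0.06 0.05] gap 0.0854
sheet/tray
px (371, 223, 26, 37) c [ 411.  -207.3] sz [92.8 62.9] ang 5.6
px (372, 195, 18, 26) c [ 499.9 -198.9] sz [67. 44.] ang 3.4
px (373, 164, 18, 28) c [ 581.8 -202.2] sz [46.  75.8] ang 89.7
reject
px (436, 210, 18, 28) c [ 462.3 -373.7] sz [44.6 71.4] ang 85.6
px (420, 173, 48, 69) c [ 505.7 -372.5] sz [127.1 188.6] ang 87.7
changed (249, 386, 9, 11)
changed (307, 359, 9, 6)
changed (0, 350, 131, 50)
changed (0, 313, 38, 26)
changed (235, 279, 48, 67)
changed (0, 238, 247, 134)
changed (438, 212, 14, 24)
changed (431, 208, 5, 30)
changed (194, 204, 34, 27)
changed (369, 201, 29, 59)
changed (366, 166, 12, 32)
changed (142, 166, 30, 24)
changed (372, 163, 21, 55)
changed (295, 125, 80, 275)
150 115 111  80  88 104 103 104 106  90  87  92  91  92  91  90  91  88  86  86  89  92  87  89  91  93  92
153 121 113  74  92 104 104 105 104  90  88  94  89  88  85  89  86  89  87  92  95  93  87  89  90  90  88
156 124 112  69  91 105 105 101 102  89  85  90  90  91  92  92 120 144 142 13
[... 3433 characters left out ...]
 228 229 230 223 232 223 203  84  70 104 104  94  90
255  98  95  94  91  84  74  56  82 191 222 233 226 227 227 226 230 223 226 203 168  93  75 114 132  94  97
258 100  95  92  87  84  78  71  75 155 206 223 218 213 212 201 211 188 181 131 123 115 135 148 141  95  95
261  99  95  90  89  83  75  71  74 111 137 132 105  64  59  58  59  55  53  60  64  64  71  84  94  93  89
264  98  95  91  86  84  74  61  55  56  62  66  68  68  67  72  71  71  79  76  71  70  81  90  87  90  91
267  98  97  93  89  79  80  80  85  78  83  91  92  93  90  92  91  91  91  86  87  85  89  91  93  95  94
270  97  96  95  86  84  74  82  93  93  92  95  93  92  93  93  90  92  91  94  94  93  92  91  91  89  88
```

```bash
python3 - <<'E'
from h import *
c=load('wrist'); g=cv2.cvtColor(c['frame'],cv2.COLOR_RGB2GRAY)
a=np.radians(4.45); C=np.array([.4938,-.1993])
H=[]
for s in(-.021,.021):
    e=proj(c,[[*(C+s*np.array([np.cos(a),np.sin(a)])),.076]])[0].round().astype(int)
    p=cv2.GaussianBlur(g,(5,5),0)[e[1]-9:e[1]+10,e[0]-9:e[0]+10]; i=np.unravel_index(p.argmin(),p.shape)
    uv=(e[0]-9+i[1],e[1]-9+i[0]); print('expected',e,'dark',uv,p.min(),p.max()); H.append(ray(c,[uv],.076)[0])
H=np.array(H); d=H[1]-H[0]; print(np.round(H,4),'centre',H.mean(0),np.linalg.norm(d),np.degrees(np.arctan2(d[1],d[0])))
E
```

```text
expected [150 147] dark (np.int64(152), np.int64(150)) 79 243
expected [158 192] dark (np.int64(159), np.int64(194)) 83 239
[[ 0.4758 -0.1995  0.076 ]
 [ 0.5171 -0.1967  0.076 ]] centre [ 0.49643496 -0.19810726  0.076     ] 0.04134210865008811 3.9163368537916363
```

Cover A lies on place 2 to within about 3 mm, at the expected height and at 3.9° against the tray's 4.4°. I hand the job in.

```bash
python3 -c "
from bench import manip
print(manip.finish_job())"
```

```text
the job is handed in; nothing more can be done
None
```

The job is done and handed in at about 61.5 s of the 210 s allowed; `finish_job` gave no verdict.

- **Sheet:** I laid it on the first layer before touching any cover. The top camera measured it at about 256 x 64 mm, centred within about 2 mm of the tray and in line with it.
- **Covers:** There were two loose grey covers; I left the red and turquoise look-alikes alone. I tipped both over against the reject tray's end walls.
    - **Faulty:** The cover nearer the robot showed only one boss. It lies underside up in the reject tray, with its length along the tray.
    - **Sound:** The farther cover showed two screw holes 42 mm apart. It lies underside up on place 2, within about 3 mm and 0.5°.
- **Bystanders:** Comparing the first and last top pictures showed changes only where I worked, plus the arm and its shadows. The arm hid part of that view, so I saw no sign of anything shoved or knocked over but could not check every spot.

**What went less smoothly:**
- My first try at gripping the sheet closed above it, and the second held.
- The second cover fell back against the reject tray wall once when I released it, so I gripped and turned it again.
- Wrist force reached about 53 N while tipping the covers.
- I had used all 16 picture views by then, so I judged the second cover's inside and the final state from pixel values only.

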